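# Cap a pipe manifold and set the gas flows for a back purge

### The arm

A 6-joint arm with a two-finger parallel gripper is mounted at the origin on the work surface. World frame = base frame: x ahead of the robot, y to its left, z up, the work surface at z = 0. Lengths are in m, angles in degrees, forces in N, time in s.
With the tool pointing down it reaches from about 0.375 to 0.9 m from the base axis. Payload 3.1 kg.
Tool frame: the origin (TCP) lies at the very end of the fingers, on their centre line; the grasp point (between the pads) lies 19 mm behind it (bot.hold_point_z is the z of the grasp point in the tool frame, in m); z points along the fingers, y is the direction in which the jaws open and shut (so a half turn about z gives the same grasp; the last joint's range is limited). The gripper opens to 87 mm and grips with 3 to 60 N. Pads are 19 mm wide; open, the fingers measure 117 mm over their backs; the gripper's body (75 mm by 190 mm) begins 51 mm behind the grasp point.
Start: joints at [62.252, 30.224, 82.088, -0, 67.689, -10.227], TCP at [0.188, 0.596, 0.223] pointing down, gripper open.
Joint ranges: [-176.69, 176.69], [-43.24, 126.21], [12.49, 139.97], [-82, 262], [0, 151.66], [-163.58, 163.58]. Speed limits (degrees/s): [159.86, 159.86, 180, 180, 180, 180].

### API

Orientations are given as a 3x3 rotation matrix whose columns are the frame's x, y, z axes.
In Python, from rig import bot gives the robot as it stands.
- The arm moves only by the tool servo_tool, never from a script. Its argument "increments" is a list of rows, each a list of 3 entries, a list of its own where there are three numbers: the closure, from 0 (fully open) to 1 (shut), then the shift along the tool's x, y, z in mm, then the turn about the tool's z in degrees. In form: [[claw, [x, y, z], turn], ...]. A call has 1 to 5 rows; each row shifts and turns the commanded pose from where the row before left it, along the tool's axes as they then stand; what a row does not reach is not made up. A row lasts 1/8 s, in which the tool goes at most 62.5 mm and 10.7 degrees, less where a joint would pass 70% of its speed; a pose out of reach is approached as far as the arm can. A call with a gripper value outside its range is refused whole. The fingers move at their own pace and stop on an object; the grip force is fixed at half the most. Time passes only in rows, so rows that do not move let the fingers close. It gives the time, the measured TCP pose, the force and the opening at its end, in the units of the state.
- bot.read_state(): the state, without advancing time (a new reading comes with each control period).
- bot.capture(name): name is "scene" or "side" or "wrist"; returns (picture, depth): 384x512x3 uint8, blue, green, red; 384x512 float32, m along the optical axis (not along the pixel's ray), 0 where there is no reading.
- bot.camera_info(name): a dict with "K" (3x3 intrinsics, pixels), "distortion" ([k1, k2, p1, p2, k3] as OpenCV has them; the pictures are not rectified), "R" (3x3) and "t" (3): a world point X has camera coordinates R X + t; the wrist camera has in their place "mount" (4x4, takes a point from camera to tool coordinates, whose origin is the TCP and whose axes are the flange's). Camera axes: x right, y down, z forward; pixel columns grow to the right and rows downward; lengths in m; the calibration is good to about 2 mm. A picture is of the moment at which its call begins: read the wrist's pose just before it. camera_info takes no time and is no camera call.
- bot.hand_in(): hands the job in, once; it reports no verdict.
Trained networks look in the newest picture that a camera, given by its name, has taken for a name from the list of things; names that differ only in an ending like _2 or _b are one class to them, and where a whole thing is asked for, a point or a joint stands for the part that bears it (a point fixed in the world has none). Each returns a list of dicts, best first, with "p" (0 to 1); they miss things now and then, are a little off and sometimes report something else, mostly with a low value. They report only what shows in the picture. A call takes as long as a camera call. They do not tell look-alikes from the thing itself.
- bot.find_in(camera, thing): "bbox" ([left, top, right, bottom] in pixels, round what is visible of it).
- bot.trace(camera, thing): "region" (384x512 bool, what is visible of it) and "bbox" ([left, top, right, bottom] in pixels, round what is visible of it).
The state is a dict: "time_s": time; "joint_positions": joint angles; "qvel": joint speeds; "tau": joint torques, N m; "position": TCP position; "tcp_rot": TCP orientation; "force": force on the tool from outside, world axes, zero at the start; "moment": the same for the moment, N m; "opening": opening from 0.0 (shut) to 1.0 (fully open).
Only numpy, scipy, OpenCV 4.12 (cv2) and the standard library are available. Lean on these libraries where they do the work, as an engineer would, in place of code of your own. Each camera call takes 0.05 s, during which the arm holds its last target.

### The job

Get the stainless manifold ready for back purging: put every blue purge cap lying on the bench onto an open pipe stub, one cap to a stub (any stub; stubs left over stay open), and press each down until it is fully home. Then turn the two flow knobs until each pointer tip stands squarely on the red mark of its own scale, and after that press the green button right in to start the purge. Leave caps and pointers so, and do not knock the spray can, the chipping hammer or the red magnetic square about.

Things in the scene. Friction and masses are not known exactly. Their poses are not given: they have to be found in the camera images.
- cap0: Loose blue purge cap, 120 g, hollow below, standing skirt down; may be absent. Origin: centre of the lower rim of the skirt; z up along its axis. Skirt outer diameter 54, inner 46, open from z 0 to 24; flat disc on top to z 28; black round grip knob on the axis, diameter 22, from z 28 to 56 (top).
- cap1: Loose blue purge cap, 120 g, hollow below, standing skirt down; may be absent. Origin: centre of the lower rim of the skirt; z up along its axis. Skirt outer diameter 54, inner 46, open from z 0 to 24; flat disc on top to z 28; black round grip knob on the axis, diameter 22, from z 28 to 56 (top).
- cap2: Loose blue purge cap, 120 g, hollow below, standing skirt down; may be absent. Origin: centre of the lower rim of the skirt; z up along its axis. Skirt outer diameter 54, inner 46, open from z 0 to 24; flat disc on top to z 28; black round grip knob on the axis, diameter 22, from z 28 to 56 (top).
- cap3: Loose blue purge cap, 120 g, hollow below, standing skirt down; may be absent. Origin: centre of the lower rim of the skirt; z up along its axis. Skirt outer diameter 54, inner 46, open from z 0 to 24; flat disc on top to z 28; black round grip knob on the axis, diameter 22, from z 28 to 56 (top).
- port0 (a point): Centre of the open top of a vertical pipe stub of the fixed manifold, 78 above the bench, z up. Stub outer diameter 40, 28 above its flange; four on a 90 mm square. An orange sleeve (diameter 56) on it slides stiffly (9 N) and stays where pushed: a cap just laid on rests with its skirt rim 8 below the pipe end; pressed home, the sleeve sits on the flange and the rim is 20 below the pipe end.
- port1 (a point): Centre of the open top of a vertical pipe stub of the fixed manifold, 78 above the bench, z up. Stub outer diameter 40, 28 above its flange; four on a 90 mm square. An orange sleeve (diameter 56) on it slides stiffly (9 N) and stays where pushed: a cap just laid on rests with its skirt rim 8 below the pipe end; pressed home, the sleeve sits on the flange and the rim is 20 below the pipe end.
- port2 (a point): Centre of the open top of a vertical pipe stub of the fixed manifold, 78 above the bench, z up. Stub outer diameter 40, 28 above its flange; four on a 90 mm square. An orange sleeve (diameter 56) on it slides stiffly (9 N) and stays where pushed: a cap just laid on rests with its skirt rim 8 below the pipe end; pressed home, the sleeve sits on the flange and the rim is 20 below the pipe end.
- port3 (a point): Centre of the open top of a vertical pipe stub of the fixed manifold, 78 above the bench, z up. Stub outer diameter 40, 28 above its flange; four on a 90 mm square. An orange sleeve (diameter 56) on it slides stiffly (9 N) and stays where pushed: a cap just laid on rests with its skirt rim 8 below the pipe end; pressed home, the sleeve sits on the flange and the rim is 20 below the pipe end.
- left_knob_grip (a point): Black flow knob on the left half of the grey flow panel (left = panel +y): point on its vertical axis at grip height, 97 above the bench. Its bar grip runs along this frame's x, 42 long, 14 thick (along y), from 23 below to 7 above this point; the frame turns with it. 1 rad clockwise from above moves its pointer 10 mm to panel -y; 9 rad between stops; 0.06 N m.
- right_knob_grip (a point): Blue flow knob on the right half of the grey flow panel (left = panel +y): point on its vertical axis at grip height, 97 above the bench. Its bar grip runs along this frame's x, 42 long, 14 thick (along y), from 23 below to 7 above this point; the frame turns with it. 1 rad clockwise from above moves its pointer 10 mm to panel -y; 9 rad between stops; 0.06 N m.
- left_tip (a point): Tip of the black pointer of the left scale, moved along panel y by the left knob; axes those of the panel.
- right_tip (a point): Tip of the black pointer of the right scale, moved along panel y by the right knob; axes those of the panel.
- left_mark: Red set mark of the left scale, a stripe 5 wide along panel y (26 long along x) fixed on the white scale. Origin on the middle line of the stripe, on the panel's top face, 50 towards panel -x from the stripe's middle; axes those of the panel. The pointer is on the mark when the tip has the same panel y as this origin.
- right_mark: Red set mark of the right scale, a stripe 5 wide along panel y (26 long along x) fixed on the white scale. Origin on the middle line of the stripe, on the panel's top face, 50 towards panel -x from the stripe's middle; axes those of the panel. The pointer is on the mark when the tip has the same panel y as this origin.
- start_top (a point): Centre of the top face of the green push button (28 diameter) between the knobs on the panel; pressed straight down, travel 6, about 5 N, springs back.
- start (a joint): Travel of the green button: 0 out, 0.006 m fully in.
- spray: Bystander: white spray can, diameter 52, height 170, loose; origin at centre of underside.
- chip: Bystander: chipping hammer, 240 long, lying; origin at its middle underneath, x along the handle to the head.
- square: Bystander: red L-shaped magnetic square, legs 100 long, 14 thick, lying; origin underneath the middle of one leg.
Mind the look-alikes: they are no part of the job. Leave any purple or yellow look-alike of the part that bears port0 alone. What is shaped like the cap0 but orange is not meant.

How it is judged (in metres and radians):
On the way, in this order (a step that is already met when the one before it is completed fails the run):
1. every cap present is fully home on a stub (((horizontal distance between cap0 and port0 below 0.007 m and z of cap0 in the frame of port0 between -0.026 and -0.0172 m and angle between cap0's own z axis and vertical below 0.12 rad) or (horizontal distance between cap0 and port1 below 0.007 m and z of cap0 in the frame of port1 between -0.026 and -0.0172 m and angle between cap0's own z axis and vertical below 0.12 rad) or (horizontal distance between cap0 and port2 below 0.007 m and z of cap0 in the frame of port2 between -0.026 and -0.0172 m and angle between cap0's own z axis and vertical below 0.12 rad) or (horizontal distance between cap0 and port3 below 0.007 m and z of cap0 in the frame of port3 between -0.026 and -0.0172 m and angle between cap0's own z axis and vertical below 0.12 rad)) and ((horizontal distance between cap1 and port0 below 0.007 m and z of cap1 in the frame of port0 between -0.026 and -0.0172 m and angle between cap1's own z axis and vertical below 0.12 rad) or (horizontal distance between cap1 and port1 below 0.007 m and z of cap1 in the frame of port1 between -0.026 and -0.0172 m and angle between cap1's own z axis and vertical below 0.12 rad) or (horizontal distance between cap1 and port2 below 0.007 m and z of cap1 in the frame of port2 between -0.026 and -0.0172 m and angle between cap1's own z axis and vertical below 0.12 rad) or (horizontal distance between cap1 and port3 below 0.007 m and z of cap1 in the frame of port3 between -0.026 and -0.0172 m and angle between cap1's own z axis and vertical below 0.12 rad)) and ((horizontal distance between cap2 and port0 below 0.007 m and z of cap2 in the frame of port0 between -0.026 and -0.0172 m and angle between cap2's own z axis and vertical below 0.12 rad) or (horizontal distance between cap2 and port1 below 0.007 m and z of cap2 in the frame of port1 between -0.026 and -0.0172 m and angle between cap2's own z axis and vertical below 0.12 rad) or (horizontal distance between cap2 and port2 below 0.007 m and z of cap2 in the frame of port2 between -0.026 and -0.0172 m and angle between cap2's own z axis and vertical below 0.12 rad) or (horizontal distance between cap2 and port3 below 0.007 m and z of cap2 in the frame of port3 between -0.026 and -0.0172 m and angle between cap2's own z axis and vertical below 0.12 rad)) and ((horizontal distance between cap3 and port0 below 0.007 m and z of cap3 in the frame of port0 between -0.026 and -0.0172 m and angle between cap3's own z axis and vertical below 0.12 rad) or (horizontal distance between cap3 and port1 below 0.007 m and z of cap3 in the frame of port1 between -0.026 and -0.0172 m and angle between cap3's own z axis and vertical below 0.12 rad) or (horizontal distance between cap3 and port2 below 0.007 m and z of cap3 in the frame of port2 between -0.026 and -0.0172 m and angle between cap3's own z axis and vertical below 0.12 rad) or (horizontal distance between cap3 and port3 below 0.007 m and z of cap3 in the frame of port3 between -0.026 and -0.0172 m and angle between cap3's own z axis and vertical below 0.12 rad))), for 0.3 s.
2. both pointers stand on their red marks (y of left_tip in the frame of left_mark between -0.003 and 0.003 m and y of right_tip in the frame of right_mark between -0.003 and 0.003 m), for 0.3 s.
3. the green button is pressed in (value of joint start above 0.004 m), for 0.05 s.
At the end, for the whole second after the job is handed in: Each cap present upright at rest on its own stub (7 mm, 0.12 rad), skirt rim at least 17.2 mm below the pipe end (20 is home); each pointer tip within 3 mm of the middle of its red mark; green button pressed over 4 mm after that and out again (all of step 1 and all of step 2 and value of joint start below 0.003 m and linear speed of each of cap0, cap1, cap2, cap3 below 0.03 m/s); the robot touches nothing.
It fails at once if the spray can is shifted more than 50 mm (distance of spray from where it was at the start of the episode above 0.05 m).
It fails at once if the chipping hammer is shifted more than 50 mm (distance of chip from where it was at the start of the episode above 0.05 m).
It fails at once if the magnetic square is shifted more than 50 mm (distance of square from where it was at the start of the episode above 0.05 m).
It fails at once if the spray can is knocked over (angle between spray's own z axis and vertical above 0.6 rad).
Of cap0, cap1, cap2, cap3 only 2 to 4 are there at a start; the rules pass over those that are not, and their reading is None.
At some moment in a run one of cap0, cap1, cap2, cap3 may be knocked a few centimetres aside while the robot is not near it.
Once in a run the grip may slacken for a moment while it holds something.
It also fails if it takes over 210 s, if anything falls off the work surface, if the arm or the gripper's body presses on something with over 40 N, if the wrist force passes 120 N, or if a joint passes its speed limit or range.

## Working session

There is one attempt and no reset: what is moved stays moved. The work goes in short steps, Python scripts to look and compute and a tool call to move; the robot and the scene stay as the last step left them, time stands still between calls to the robot, and variables do not carry over. Pictures are saved under pics/ and viewed, and the job is handed in when it is done.

Besides the shell and the picture viewer there is one more tool, called after ">>>" in YAML: its name, and indented under it one key for each argument. servo_tool: Moves the arm, as the interface text tells. Its arguments: {"type":"object","properties":{"increments":{"type":"array","items":{"type":"array"}}},"required":["increments"]}

```bash
ls; mkdir -p pics; python3 - <<'E'
from rig import bot
import cv2
s=bot.read_state();print({k:s[k] for k in ['time_s','position','tcp_rot','opening','force']})
for c in ['scene','side','wrist']:
    p,d=bot.capture(c);cv2.imwrite(f'pics/{c}0.png',p)
    i=bot.camera_info(c);print(c,i)
E
```

```text
pics
{'time_s': 0.0, 'position': array([0.18779963, 0.59535559, 0.22157497]), 'tcp_rot': array([[-9.53597329e-01,  3.01083353e-01, -9.73826648e-04],
       [ 3.01084715e-01,  9.53595510e-01, -1.89691381e-03],
       [ 3.57507550e-04, -2.10209626e-03, -9.99997727e-01]]), 'opening': 1.0014836096249475, 'force': array([0.63347705, 0.13668743, 0.12542367])}
scene {'K': array([[492.31518674,   0.        , 255.17254282],
       [  0.        , 492.31518674, 192.88125809],
       [  0.        ,   0.        ,   1.        ]]), 'distortion': array([0.06748498, 0.        , 0.        , 0.        , 0.        ]), 'R': array([[-0.43721785,  0.89932384, -0.00756146],
       [ 0.6056364 ,  0.28820161, -0.74171719],
       [-0.66486473, -0.32887149, -0.67067014]]), 't': array([ 0.1527119 , -0.26118095,  1.91489367])}
side {'K': array([[413.1373554 ,   0.        , 262.18714482],
       [  0.        , 413.1373554 , 189.04538616],
       [  0.        ,   0.        ,   1.        ]]), 'distortion': array([-0.00873518,  0.        ,  0.        ,  0.        ,  0.        ]), 'R': array([[ 0.95462789, -0.29731761, -0.01696558],
       [-0.19965721, -0.59670971, -0.77722231],
       [ 0.22095835,  0.74534539, -0.62899734]]), 't': array([-0.43687951,  0.21358512,  1.05983992])}
wrist {'K': array([[299.02594306,   0.        , 259.47421818],
       [  0.        , 299.02594306, 193.58621903],
       [  0.        ,   0.        ,   1.        ]]), 'distortion': array([-0.01447372,  0.        ,  0.        ,  0.        ,  0.        ]), 'mount': array([[-1.23194174e-03, -9.67627345e-01, -2.52380276e-01,
         6.88631209e-02],
       [ 9.99999239e-01, -1.17546623e-03, -3.74544076e-04,
         5.53648512e-04],
       [ 6.57545990e-05, -2.52380545e-01,  9.67628057e-01,
        -1.62445104e-01],
       [ 0.00000000e+00,  0.00000000e+00,  0.00000000e+00,
         1.00000000e+00]])}
```

View pics/scene0.png

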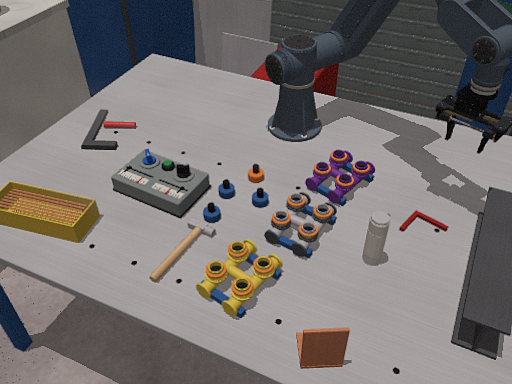

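View pics/side0.png

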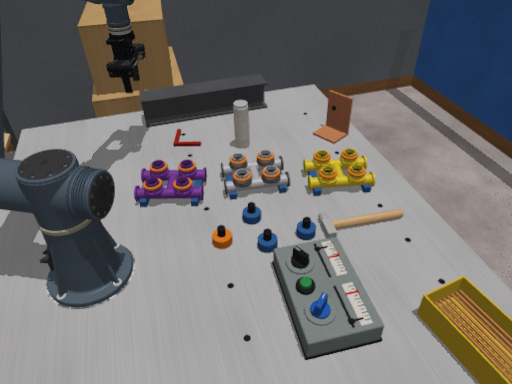

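View pics/wrist0.png

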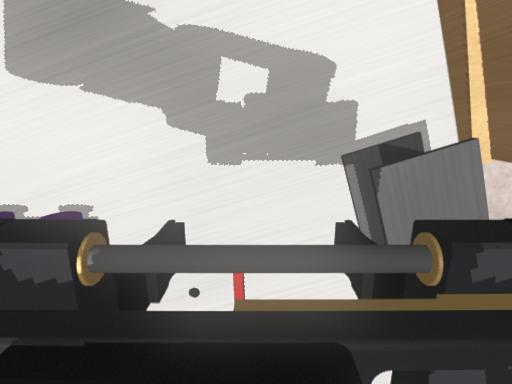

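The side view shows three blue caps at (252,213), (268,240) and (306,229), with an orange look-alike at (222,236). The stainless manifold is around (255,172) and the panel around (325,292).

```bash
cat > h.py <<'E'
from rig import bot
import numpy as np, cv2
def cam(c):
    i=bot.camera_info(c)
    K=i['K'];D=i['distortion']
    if c=='wrist':
        s=bot.read_state();T=np.eye(4);T[:3,:3]=s['tcp_rot'];T[:3,3]=s['position']
        M=T@i['mount'];R=M[:3,:3].T;t=-R@M[:3,3]
    else: R,t=i['R'],i['t']
    return K,D,np.array(R),np.array(t)
def cloud(c,d,C=None):
    K,D,R,t=C or cam(c)
    v,u=np.mgrid[0:384,0:512]
    n=cv2.undistortPoints(np.stack([u,v],-1).reshape(-1,1,2).astype(float),K,D).reshape(384,512,2)
    P=np.dstack([n*d[...,None],d])
    return (P-t)@R
def proj(c,X,C=None):
    K,D,R,t=C or cam(c)
    return cv2.projectPoints(np.atleast_2d(X).astype(float),cv2.Rodrigues(R)[0],t,K,D)[0][:,0]
def ray_z(c,uv,z,C=None):
    K,D,R,t=C or cam(c)
    n=cv2.undistortPoints(np.array(uv,float).reshape(-1,1,2),K,D).reshape(-1,2)
    r=np.c_[n,np.ones(len(n))]@R; o=-R.T@t
    return o+r*((z-o[2])/r[:,2])[:,None]
E
python3 - <<'E'
from h import *
np.set_printoptions(precision=4,suppress=True)
for c in ['scene','side']:
    p,d=bot.capture(c);W=cloud(c,d)
    np.savez(f'{c}.npz',p=p,d=d,W=W)
    for th in ['cap0','port0','left_knob_grip','start_top','left_mark','left_tip','spray','chip','square']:
        for r in bot.trace(c,th):
            m=r['region']&(d>0)
            q=W[m]
            if len(q): print(c,th,round(r['p'],2),np.round(r['bbox']),q.mean(0),q.min(0),q.max(0),p[m].mean(0).astype(int))
print(bot.read_state()['time_s'])
E
```

```text
scene cap0 0.71 [250. 163. 263. 183.] [0.3553 0.0045 0.0264] [ 0.2837 -0.0417 -0.0037] [0.377  0.028  0.0603] [ 42  75 128]
scene cap0 0.65 [203. 203. 222. 223.] [ 0.5834 -0.0352  0.0279] [ 0.5371 -0.0807 -0.0012] [ 0.6076 -0.0131  0.0601] [83 55 36]
scene cap0 0.64 [249. 190. 269. 208.] [0.458  0.0702 0.0281] [ 0.402   0.0287 -0.0016] [0.4808 0.0938 0.0611] [84 57 40]
scene cap0 0.57 [218. 178. 232. 200.] [ 0.4673 -0.0458  0.0277] [ 0.3959 -0.0937 -0.0026] [ 0.4904 -0.0234  0.061 ] [84 58 40]
scene port0 0.78 [306. 149. 375. 206.] [0.2648 0.2675 0.0468] [ 0.0996  0.1713 -0.0041] [0.3667 0.3603 0.0849] [83 52 84]
scene port0 0.63 [265. 191. 337. 261.] [0.5254 0.2338 0.0493] [ 0.3928  0.1452 -0.0027] [0.6164 0.3137 0.0838] [81 83 94]
scene port0 0.58 [196. 236. 280. 317.] [0.7778 0.1605 0.0486] [ 0.6226  0.0508 -0.0051] [0.8763 0.2478 0.0842] [ 59 113 136]
scene port0 0.35 [362. 210. 390. 267.] [0.5425 0.4556 0.1069] [ 0.3215  0.4034 -0.0026] [0.5583 0.4798 0.1758] [116 119 126]
scene left_knob_grip 0.73 [180. 164. 190. 177.] [ 0.5039 -0.1806  0.0869] [ 0.4865 -0.2035  0.067 ] [ 0.521
[... 1979 characters left out ...]
.065 ] [ 0.5338 -0.3725  0.0609] [ 0.5621 -0.3624  0.0688] [52 52 51]
side start_top 0.27 [295. 244. 308. 265.] [ 0.4929 -0.1918  0.0856] [ 0.4743 -0.2093  0.058 ] [ 0.5254 -0.134   0.1057] [33 32 32]
side spray 0.69 [237.  98. 252. 151.] [0.5215 0.4403 0.0955] [ 0.4968  0.4216 -0.0059] [0.622  0.7448 0.1748] [114 118 122]
side chip 0.73 [320. 212. 403. 241.] [ 0.7124 -0.0576  0.0186] [ 0.5962 -0.1331 -0.0055] [0.8585 0.0116 0.0602] [110 133 152]
side chip 0.17 [246. 202. 261. 227.] [0.4442 0.0543 0.026 ] [ 0.4192  0.0361 -0.003 ] [0.4779 0.1377 0.0586] [92 64 43]
side square 0.53 [175. 131. 202. 148.] [0.3198 0.5262 0.0097] [ 0.2869  0.4952 -0.0028] [0.3717 0.6142 0.0162] [ 36  39 110]
1.15
```

```bash
cat >> h.py <<'E'
def yaw():
    R=bot.read_state()['tcp_rot'];return np.degrees(np.arctan2(R[1,0],R[0,0]))
def plan(target,th):
    """remaining shift in tool axes (mm) and turn (deg)"""
    s=bot.read_state();R=s['tcp_rot']
    d=R.T@(np.array(target)-s['position'])*1000
    t=(yaw()-th+180)%360-180
    print('t',round(s['time_s'],2),'pos',np.round(s['position'],4),'yaw',round(yaw(),2),'F',np.round(s['force'],1),'op',round(s['opening'],3),'-> shift',np.round(d,1),'turn',round(t,2))
E
python3 -c "
from h import *
plan([0.5,0.02,0.30],90)"
```

```text
t 1.15 pos [0.1881 0.596  0.2225] yaw 162.48 F [-0.1 -0.5 -0.4] op 0.997 -> shift [-470.8 -455.4  -77.4] turn 72.48
```

>>> servo_tool:
  increments:
    - [0,[0,0,-40],10]
    - [0,[0,0,-38],10]
    - [0,[0,0,0],10]
    - [0,[0,0,0],10]
    - [0,[0,0,0],10]

```text
time_s: 1.78
position: [0.1881, 0.5959, 0.3007]
tcp_rot: [[-0.377, 0.926, 0.0], [0.926, 0.377, 0.0], [0.0, 0.0, -1.0]]
force: [-0.1, -1.4, -0.4]
opening: 1.001
```

>>> servo_tool:
  increments:
    - [0,[0,0,0],10]
    - [0,[0,0,0],10]
    - [0,[0,0,0],2.5]
    - [0,[-55,28,0],0]
    - [0,[-55,28,0],0]

```text
time_s: 2.4
position: [0.2444, 0.485, 0.3003]
tcp_rot: [[-0.002, 1.0, 0.001], [1.0, 0.002, -0.0], [-0.0, 0.001, -1.0]]
force: [0.5, 0.5, 0.1]
opening: 0.997
```

>>> servo_tool:
  increments:
    - [0,[-52,28,0],0]
    - [0,[-52,28,0],0]
    - [0,[-52,28,0],0]
    - [0,[-52,28,0],0]
    - [0,[-52,28,0],0]

```text
time_s: 3.02
position: [0.3848, 0.2243, 0.3009]
tcp_rot: [[0.0, 1.0, 0.001], [1.0, -0.0, 0.0], [0.0, 0.001, -1.0]]
force: [0.7, 0.3, 0.4]
opening: 1.001
```

```bash
python3 -c "
from h import *
plan([0.5,0.02,0.30],90)"
```

```text
t 3.02 pos [0.3848 0.2243 0.3009] yaw 89.99 F [0.7 0.3 0.4] op 1.001 -> shift [-204.3  115.3    1. ] turn -0.01
```

>>> servo_tool:
  increments:
    - [0,[-51,29,0],0]
    - [0,[-51,29,0],0]
    - [0,[-51,29,0],0]
    - [0,[-51,28,0],0]
    - [0.5,[0,0,0],0]

```text
time_s: 3.65
position: [0.5013, 0.0182, 0.3006]
tcp_rot: [[0.006, 1.0, 0.002], [1.0, -0.006, -0.001], [-0.001, 0.002, -1.0]]
force: [-0.2, 1.1, -0.5]
opening: 0.949
```

>>> servo_tool:
  increments:
    - [0.5,[0,0,0],0]
    - [0.5,[0,0,0],0]

```text
time_s: 3.9
position: [0.4979, 0.0232, 0.3005]
tcp_rot: [[-0.001, 1.0, -0.001], [1.0, 0.001, 0.0], [0.0, -0.001, -1.0]]
force: [0.9, -0.0, 0.8]
opening: 0.743
```

```bash
python3 - <<'E'
from h import *
np.set_printoptions(precision=4,suppress=True)
C=cam('wrist');p,d=bot.capture('wrist');cv2.imwrite('pics/w1.png',p);W=cloud('wrist',d,C)
np.savez('w1.npz',p=p,d=d,W=W)
plan([.5,.02,.3],90)
for th in ['cap0','port0']:
  for r in bot.trace('wrist',th):
    m=r['region']&(d>0);q=W[m]
    print(th,round(r['p'],2),np.round(r['bbox']),q.mean(0),q.min(0),q.max(0),p[m].mean(0).astype(int))
    if th=='cap0':
        k=q[(q[:,2]>.045)];print('  knob',np.median(k,0),k.min(0),k.max(0),(k.min(0)+k.max(0))/2)
E
```

```text
t 3.95 pos [0.4981 0.0232 0.3006] yaw 90.09 F [ 0.4 -0.6  1.3] op 0.694 -> shift [-3.2  1.9  0.6] turn 0.09
cap0 0.93 [216. 194. 254. 230.] [ 0.4589 -0.0451  0.0313] [ 0.4294 -0.0766 -0.0011] [ 0.4846 -0.0227  0.0581] [162 122 101]
  knob [ 0.4582 -0.0483  0.0559] [ 0.4481 -0.0597  0.0455] [ 0.4682 -0.0392  0.0581] [ 0.4582 -0.0495  0.0518]
cap0 0.91 [289. 188. 327. 225.] [ 0.5708 -0.0352  0.0323] [ 0.5465 -0.0664  0.0022] [ 0.5991 -0.013   0.0583] [167 124 100]
  knob [ 0.5726 -0.0378  0.0558] [ 0.5625 -0.0499  0.0458] [ 0.583  -0.0285  0.0583] [ 0.5727 -0.0392  0.052 ]
cap0 0.87 [203. 112. 246. 151.] [0.4489 0.0682 0.0317] [ 0.4159  0.0383 -0.0013] [0.4757 0.095  0.0583] [117  93  82]
  knob [0.4488 0.0675 0.0561] [0.4379 0.0567 0.0459] [0.4587 0.078  0.0583] [0.4483 0.0673 0.0521]
cap0 0.86 [138. 160. 180. 200.] [0.3499 0.0054 0.031 ] [ 0.3136 -0.0322 -0.0012] [0.3719 0.0291 0.058 ] [106 152 205]
  knob [0.3468 0.0032 0.0559] [ 0.3347 -0.0084  0.045 ] [0.3557 0.013  0.058 ] [0.3452 0.0023 0.0515]
port0 0.84 [180.   0. 343.  74.] [0.5011 0.1897 0.0516] [ 0.3883  0.147  -0.0025] [0.6136 0.2474 0.0807] [158 164 176]
port0 0.78 [  0.   2. 141.  64.] [0.277  0.2076 0.0509] [ 0.1495  0.1697 -0.0011] [0.3365 0.2448 0.0808] [127  91 134]
port0 0.67 [335. 175. 495. 231.] [ 0.712  -0.0456  0.0232] [ 0.5615 -0.0902 -0.001 ] [0.8757 0.0618 0.3784] [174 206 226]
port0 0.58 [367.   0. 511. 137.] [0.7392 0.155  0.0508] [ 0.6491  0.0633 -0.0028] [0.872  0.2493 0.0805] [ 94 158 178]
```

View pics/w1.png

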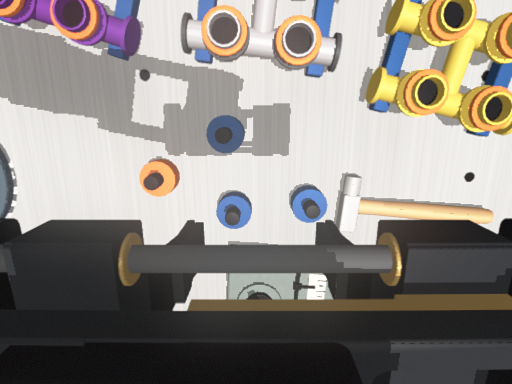

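The wrist view shows blue caps at (225,134), (234,210) and (309,204), the orange decoy at (158,178), and two stainless ports at (224,33) and (298,38). I'll move on to see all four.

>>> servo_tool:
  increments:
    - [0.5,[55,0,0],0]
    - [0.5,[55,0,0],0]
    - [0.5,[0,0,0],0]
    - [0.5,[0,0,0],0]

```text
time_s: 4.55
position: [0.4986, 0.1323, 0.3006]
tcp_rot: [[-0.002, 1.0, 0.0], [1.0, 0.002, -0.001], [-0.001, 0.0, -1.0]]
force: [-0.9, -0.1, -0.4]
opening: 0.497
```

```bash
cat >> h.py <<'E'
def ports(W,lo=.0735,hi=.09,box=(.38,.63,.12,.33)):
    m=((W[...,2]>lo)&(W[...,2]<hi)&(W[...,0]>box[0])&(W[...,0]<box[1])&(W[...,1]>box[2])&(W[...,1]<box[3])).astype(np.uint8)
    mc=cv2.morphologyEx(m,cv2.MORPH_CLOSE,np.ones((3,3)))
    n,l,st,_=cv2.connectedComponentsWithStats(mc)
    for i in range(1,n):
        if st[i,4]<40: continue
        q=W[(l==i)&(m>0)]
        (c,r)=cv2.minEnclosingCircle(q[:,:2].astype(np.float32)*1000)
        # least squares circle on robust points
        print('port?',st[i,:5],'enc',np.round(c,1),round(r,1),'mean',np.round(q.mean(0)*1000,1),'zmax',round(q[:,2].max()*1000,1))
E
python3 - <<'E'
from h import *
C=cam('wrist');p,d=bot.capture('wrist');cv2.imwrite('pics/w2.png',p);W=cloud('wrist',d,C)
np.savez('w2.npz',p=p,d=d,W=W)
plan([.448,.067,.12],90)
ports(W)
E
```

```text
t 4.6 pos [0.4987 0.1317 0.3006] yaw 90.01 F [ 0.6 -0.4 -0.2] op 0.504 -> shift [-64.5 -50.7 180.6] turn 0.01
port? [215  28  34  37 315] enc [465.6 280.7] 19.9 mean [465.4 281.7  77.8] zmax 80.4
port? [290  39  34  35 307] enc [555.  270.3] 19.9 mean [555.4 271.   77.7] zmax 80.3
port? [209 107  32  33 248] enc [454.9 192. ] 20.0 mean [454.5 192.2  77.9] zmax 80.1
port? [280 116  32  32 239] enc [544.3 181.3] 20.0 mean [544.8 181.4  77.8] zmax 81.2
```

View pics/w2.png

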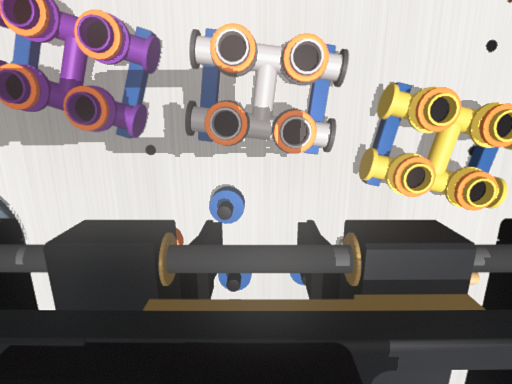

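All four stainless ports show in the wrist view, at (233,45), (306,57), (226,122) and (294,131). Their fitted radius is 20 mm and their spacing 90 mm. Next I pick cap A.

>>> servo_tool:
  increments:
    - [0.5,[-32,-25,40],0]
    - [0.5,[-32,-25,40],0]
    - [0.5,[0,0,50],0]
    - [0.5,[0,0,0],0]
    - [0.5,[0,0,0],0]

```text
time_s: 5.22
position: [0.4504, 0.0673, 0.1717]
tcp_rot: [[0.001, 1.0, 0.002], [1.0, -0.001, -0.0], [-0.0, 0.002, -1.0]]
force: [0.0, -0.1, 0.2]
opening: 0.5
```

```bash
python3 - <<'E'
from h import *
C=cam('wrist');p,d=bot.capture('wrist');cv2.imwrite('pics/w3.png',p);W=cloud('wrist',d,C)
plan([.4485,.0675,.033],90)
m=(W[...,2]>.045)&(W[...,2]<.065)&(abs(W[...,0]-.448)<.03)&(abs(W[...,1]-.067)<.03)
q=W[m]
if len(q): print(cv2.minEnclosingCircle(q[:,:2].astype(np.float32)*1000),len(q))
E
```

```text
t 5.28 pos [0.4508 0.0675 0.1722] yaw 89.96 F [0.1 0.  0.6] op 0.499 -> shift [ 1.000e-01 -2.900e+00  1.392e+02] turn -0.04
((447.8553161621094, 67.26950073242188), 10.866333961486816) 410
```

View pics/w3.png

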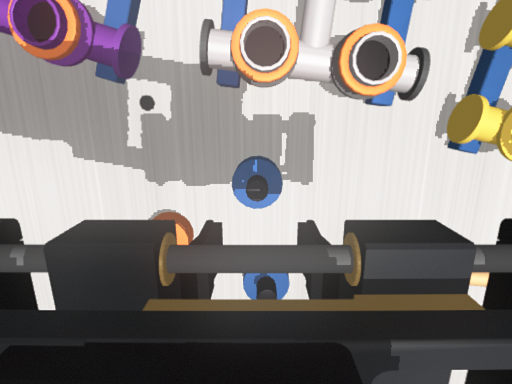

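>>> servo_tool:
  increments:
    - [0.5,[0,-3,50],0]
    - [0.5,[0,0,50],0]
    - [0.5,[0,0,25],0]
    - [0.5,[0,0,14],0]
    - [0.5,[0,0,0],0]

```text
time_s: 5.9
position: [0.447, 0.0679, 0.0319]
tcp_rot: [[-0.0, 1.0, 0.001], [1.0, 0.0, -0.0], [-0.0, 0.001, -1.0]]
force: [0.0, -0.7, -0.1]
opening: 0.502
```

>>> servo_tool:
  increments:
    - [0.9,[0,0,0],0]
    - [0.9,[0,0,0],0]
    - [0.9,[0,0,0],0]
    - [0.9,[0,0,0],0]

```text
time_s: 6.4
position: [0.4467, 0.0678, 0.0323]
tcp_rot: [[0.0, 1.0, 0.002], [1.0, -0.0, -0.0], [-0.0, 0.002, -1.0]]
force: [-0.1, 0.3, 6.5]
opening: 0.242
```

```bash
python3 - <<'E'
from h import *
plan([.4485,.0675,.033],90)
E
```

```text
t 6.4 pos [0.4467 0.0678 0.0323] yaw 89.98 F [-0.1  0.3  6.5] op 0.242 -> shift [-0.3  1.8 -0.7] turn -0.02
```

>>> servo_tool:
  increments:
    - [0.9,[0,0,-45],0]
    - [0.9,[0,0,-50],0]
    - [0.9,[0,0,-40],0]
    - [0.9,[53,6,0],0]
    - [0.9,[53,6,0],0]

```text
time_s: 7.02
position: [0.4582, 0.1745, 0.1673]
tcp_rot: [[0.003, 1.0, 0.001], [1.0, -0.003, 0.0], [0.0, 0.001, -1.0]]
force: [0.6, -0.5, -1.3]
opening: 0.246
```

>>> servo_tool:
  increments:
    - [0.9,[53,6,0],0]
    - [0.9,[54,1,0],0]
    - [0.9,[0,0,0],0]
    - [0.9,[0,0,0],0]
    - [0.9,[0,0,0],0]

```text
time_s: 7.65
position: [0.4646, 0.2795, 0.1663]
tcp_rot: [[0.002, 1.0, -0.001], [1.0, -0.002, -0.001], [-0.001, -0.001, -1.0]]
force: [0.1, 0.7, -2.5]
opening: 0.247
```

```bash
python3 - <<'E'
from h import *
plan([.4656,.281,.100],90)
p,d=bot.capture('scene');cv2.imwrite('pics/s1.png',p)
p,d=bot.capture('side');cv2.imwrite('pics/s2.png',p)
E
```

```text
t 7.65 pos [0.4646 0.2795 0.1663] yaw 89.89 F [ 0.1  0.7 -2.5] op 0.247 -> shift [ 1.5  1.1 66.3] turn -0.11
```

View pics/s2.png

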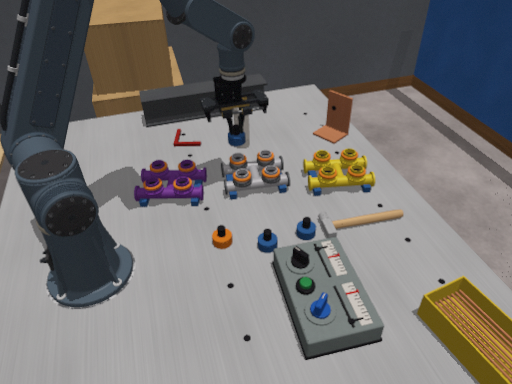

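Side view shows the cap hanging in the gripper at (236,137). Now I lower it onto port 0.

>>> servo_tool:
  increments:
    - [0.9,[1.5,1,20],0]
    - [0.9,[0,0,20],0]
    - [0.9,[0,0,12],0]
    - [0.9,[0,0,6],0]
    - [0.9,[0,0,0],0]

```text
time_s: 8.38
position: [0.4661, 0.2822, 0.1084]
tcp_rot: [[0.001, 1.0, -0.0], [1.0, -0.001, -0.0], [-0.0, -0.0, -1.0]]
force: [0.2, 0.0, -1.8]
opening: 0.242
```

>>> servo_tool:
  increments:
    - [0.9,[0,0,5],0]
    - [0.9,[0,0,5],0]
    - [0.9,[0,0,5],0]
    - [0.9,[0,0,3],0]
    - [0.9,[0,0,2],0]

```text
time_s: 9.0
position: [0.4668, 0.2827, 0.0901]
tcp_rot: [[0.0, 1.0, 0.002], [1.0, -0.0, 0.001], [0.001, 0.002, -1.0]]
force: [-4.0, -1.2, 20.7]
opening: 0.243
```

```bash
python3 - <<'E'
from h import *
plan([.4656,.281,.09],90)
E
```

```text
t 9.0 pos [0.4668 0.2827 0.0901] yaw 89.99 F [-4.  -1.2 20.7] op 0.243 -> shift [-1.7 -1.2  0.1] turn -0.01
```

>>> servo_tool:
  increments:
    - [0.9,[0,0,2],0]
    - [0.9,[0,0,0],0]
    - [0.6,[0,0,-3],0]
    - [0.6,[0,0,0],0]
    - [0.6,[0,0,-10],0]

```text
time_s: 9.62
position: [0.4653, 0.2821, 0.099]
tcp_rot: [[0.0, 1.0, -0.002], [1.0, -0.0, -0.001], [-0.001, -0.002, -1.0]]
force: [-0.9, -0.0, -0.5]
opening: 0.389
```

>>> servo_tool:
  increments:
    - [0.6,[0,0,-40],0]
    - [0.6,[-30,0,-40],0]
    - [0.6,[-60,0,0],0]
    - [0.6,[-60,0,0],0]
    - [0.6,[0,0,0],0]

```text
time_s: 10.25
position: [0.4661, 0.129, 0.1799]
tcp_rot: [[0.007, 1.0, -0.0], [1.0, -0.007, -0.001], [-0.001, -0.0, -1.0]]
force: [-0.5, 0.7, 0.4]
opening: 0.402
```

```bash
cat >> h.py <<'E'
def circ(W,c,z,r=.03):
    m=(W[...,2]>z[0])&(W[...,2]<z[1])&(np.hypot(W[...,0]-c[0],W[...,1]-c[1])<r)
    q=W[m]
    if len(q)<5: return None
    (a,b)=cv2.minEnclosingCircle(q[:,:2].astype(np.float32)*1000)
    return np.round(a,1),round(b,1),len(q),'zmed',np.round(np.median(q[:,2])*1000,1)
def look(name):
    C=cam('wrist');p,d=bot.capture('wrist');cv2.imwrite(f'pics/{name}.png',p);W=cloud('wrist',d,C)
    return p,d,W
E
python3 - <<'E'
from h import *
p,d,W=look('w4')
plan([.458,-.0485,.12],90)
print('knob',circ(W,(.4656,.2807),(.105,.13)),'disc',circ(W,(.4656,.2807),(.08,.1)))
print('B',circ(W,(.458,-.0485),(.045,.065)))
E
```

```text
t 10.3 pos [0.4662 0.1308 0.1799] yaw 89.72 F [-0.2  1.2  0.4] op 0.401 -> shift [-179.3   -7.4   59.8] turn -0.28
knob (array([466.5, 276.7]), 9.5, 211, 'zmed', np.float64(112.7)) disc (array([466.9, 281.3]), 27.0, 2164, 'zmed', np.float64(86.2))
B None
```

View pics/w4.png

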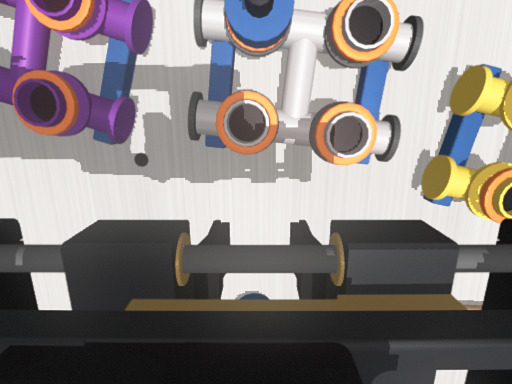

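The cap sits on its port at (258,25): disc top measured 86 mm, exactly home. Next is cap B.

>>> servo_tool:
  increments:
    - [0.5,[-45,-2,0],0]
    - [0.5,[-45,-2,0],0]
    - [0.5,[-45,-2,0],0]
    - [0.5,[-44,-2,0],0]
    - [0.5,[0,0,0],0]

```text
time_s: 10.92
position: [0.459, -0.0479, 0.1797]
tcp_rot: [[0.003, 1.0, 0.001], [1.0, -0.003, -0.0], [-0.0, 0.001, -1.0]]
force: [0.4, 0.1, 0.6]
opening: 0.496
```

>>> servo_tool:
  increments:
    - [0.5,[0,0,0],0]

```text
time_s: 11.05
position: [0.4579, -0.0453, 0.1794]
tcp_rot: [[-0.0, 1.0, -0.001], [1.0, 0.0, 0.001], [0.001, -0.001, -1.0]]
force: [-0.1, 0.3, 0.3]
opening: 0.502
```

```bash
python3 - <<'E'
from h import *
p,d,W=look('w5')
plan([.458,-.0485,.033],90)
print('B',circ(W,(.458,-.0485),(.045,.065)),circ(W,(.458,-.0485),(.02,.035)))
E
```

```text
t 11.1 pos [ 0.4578 -0.045   0.1794] yaw 90.08 F [-0.4 -0.4  0.5] op 0.5 -> shift [ -3.7   0.3 146.4] turn 0.08
B (array([457.9, -50. ]), 10.8, 396, 'zmed', np.float64(56.0)) (array([457.7, -50.1]), 27.0, 1469, 'zmed', np.float64(28.3))
```

View pics/w5.png

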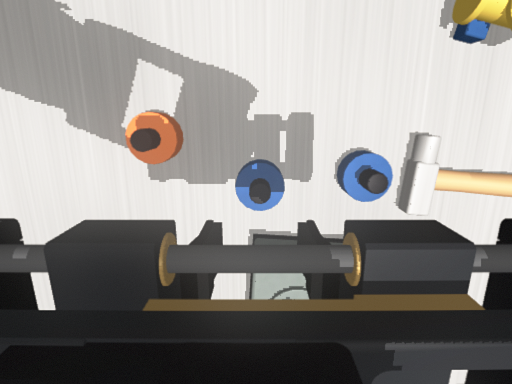

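>>> servo_tool:
  increments:
    - [0.5,[-5,0,50],0]
    - [0.5,[0,0,50],0]
    - [0.5,[0,0,30],0]
    - [0.5,[0,0,16.5],0]
    - [0.5,[0,0,0],0]

```text
time_s: 11.72
position: [0.4571, -0.0498, 0.032]
tcp_rot: [[-0.002, 1.0, -0.003], [1.0, 0.002, 0.001], [0.001, -0.003, -1.0]]
force: [-0.5, 0.9, 0.1]
opening: 0.496
```

>>> servo_tool:
  increments:
    - [0.9,[0,0,0],0]
    - [0.9,[0,0,0],0]
    - [0.9,[0,0,0],0]
    - [0.9,[0,0,0],0]

```text
time_s: 12.22
position: [0.4584, -0.0517, 0.0338]
tcp_rot: [[0.001, 1.0, 0.001], [1.0, -0.001, -0.0], [-0.0, 0.001, -1.0]]
force: [0.2, 1.7, 4.6]
opening: 0.243
```

>>> servo_tool:
  increments:
    - [0.9,[0,0,-45],0]
    - [0.9,[0,0,-50],0]
    - [0.9,[0,0,-40],0]
    - [0.9,[0,0,0],0]

```text
time_s: 12.72
position: [0.4597, -0.0524, 0.1707]
tcp_rot: [[0.0, 1.0, 0.007], [1.0, -0.0, -0.003], [-0.003, 0.007, -1.0]]
force: [0.4, 0.2, -1.2]
opening: 0.245
```

```bash
python3 - <<'E'
from h import *
plan([.4549,.192,.168],90)
E
```

```text
t 12.72 pos [ 0.4597 -0.0524  0.1707] yaw 89.97 F [ 0.4  0.2 -1.2] op 0.245 -> shift [244.4  -5.    2. ] turn -0.03
```

>>> servo_tool:
  increments:
    - [0.9,[49,-1,0],0]
    - [0.9,[49,-1,0],0]
    - [0.9,[49,-1,0],0]
    - [0.9,[49,-1,0],0]
    - [0.9,[47,-1,0],0]

```text
time_s: 13.35
position: [0.4516, 0.1926, 0.1663]
tcp_rot: [[0.001, 1.0, -0.003], [1.0, -0.001, -0.001], [-0.001, -0.003, -1.0]]
force: [0.2, -0.4, -1.2]
opening: 0.246
```

>>> servo_tool:
  increments:
    - [0.9,[0,0,0],0]
    - [0.9,[0,0,0],0]

```text
time_s: 13.6
position: [0.4518, 0.1909, 0.1668]
tcp_rot: [[-0.0, 1.0, -0.003], [1.0, 0.0, -0.001], [-0.001, -0.003, -1.0]]
force: [0.6, -0.4, -1.0]
opening: 0.247
```

```bash
python3 - <<'E'
from h import *
plan([.4549,.191,.105],90)
p,d=bot.capture('side');cv2.imwrite('pics/s3.png',p)
E
```

```text
t 13.6 pos [0.4518 0.1909 0.1668] yaw 90.02 F [ 0.6 -0.4 -1. ] op 0.247 -> shift [ 0.2  3.2 61.8] turn 0.02
```

View pics/s3.png

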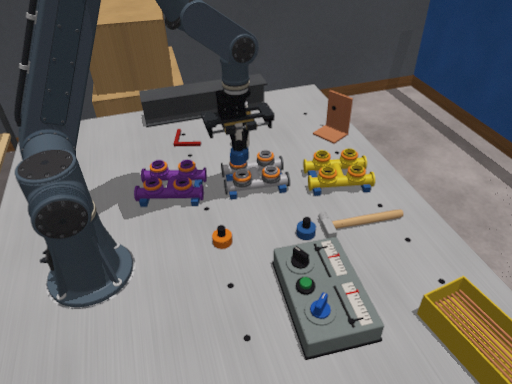

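The cap is held above port 2, seen at (239,155). Lowering it.

>>> servo_tool:
  increments:
    - [0.9,[0,3,20],0]
    - [0.9,[0,0,20],0]
    - [0.9,[0,0,12],0]
    - [0.9,[0,0,6],0]
    - [0.9,[0,0,0],0]

```text
time_s: 14.28
position: [0.456, 0.191, 0.1099]
tcp_rot: [[0.001, 1.0, -0.001], [1.0, -0.001, -0.0], [-0.0, -0.001, -1.0]]
force: [-0.6, 0.6, -1.6]
opening: 0.246
```

>>> servo_tool:
  increments:
    - [0.9,[0,0,5],0]
    - [0.9,[0,0,5],0]
    - [0.9,[0,0,5],0]
    - [0.9,[0,0,3],0]
    - [0.9,[0,0,2],0]

```text
time_s: 14.9
position: [0.4568, 0.1916, 0.0915]
tcp_rot: [[-0.0, 1.0, 0.002], [1.0, 0.0, 0.0], [0.0, 0.002, -1.0]]
force: [-4.1, -1.0, 24.7]
opening: 0.245
```

```bash
python3 - <<'E'
from h import *
plan([.4549,.191,.09],90)
E
```

```text
t 14.9 pos [0.4568 0.1916 0.0915] yaw 90.0 F [-4.1 -1.  24.7] op 0.245 -> shift [-0.6 -1.9  1.5] turn 0.0
```

>>> servo_tool:
  increments:
    - [0.9,[0,0,2],0]
    - [0.9,[0,0,0],0]
    - [0.6,[0,0,-3],0]
    - [0.6,[0,0,0],0]
    - [0.6,[0,0,-10],0]

```text
time_s: 15.52
position: [0.4553, 0.1913, 0.1006]
tcp_rot: [[0.0, 1.0, -0.002], [1.0, -0.0, -0.0], [-0.0, -0.002, -1.0]]
force: [0.0, -0.2, 0.4]
opening: 0.388
```

>>> servo_tool:
  increments:
    - [0.6,[0,0,-40],0]
    - [0.6,[-20,10,-40],0]
    - [0.6,[-40,20,0],0]
    - [0.6,[-40,20,0],0]
    - [0.6,[0,0,0],0]

```text
time_s: 16.15
position: [0.508, 0.089, 0.1815]
tcp_rot: [[0.004, 1.0, 0.002], [1.0, -0.004, -0.001], [-0.001, 0.002, -1.0]]
force: [-0.5, 0.1, -0.2]
opening: 0.398
```

```bash
python3 - <<'E'
from h import *
p,d,W=look('w6')
plan([.573,-.04,.18],90)
print('P2',circ(W,(.4549,.192),(.105,.13)),'disc',circ(W,(.4549,.192),(.08,.1)))
print('P0',circ(W,(.4656,.2807),(.105,.13)),'disc',circ(W,(.4656,.2807),(.08,.1)))
E
```

```text
t 16.2 pos [0.5064 0.0904 0.1811] yaw 89.82 F [-0.7  0.4  0.1] op 0.402 -> shift [-130.2   67.1    1. ] turn -0.18
P2 (array([456.7, 192.8]), 10.9, 781, 'zmed', np.float64(113.9)) disc (array([456.7, 192.8]), 27.0, 2838, 'zmed', np.float64(86.2))
P0 None disc None
```

View pics/w6.png

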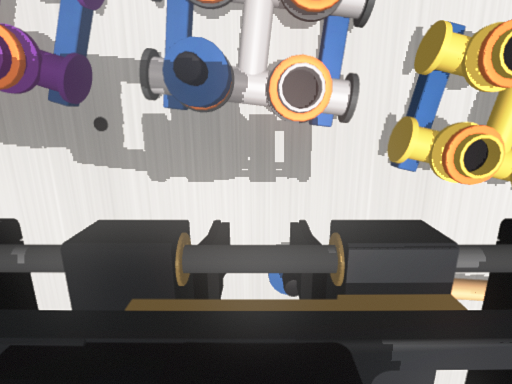

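Cap on port 2 is home: (198,75), disc top 86.2 mm. Next is cap C, and I'll recheck port 0 from the side camera.

>>> servo_tool:
  increments:
    - [0.6,[-44,22,0],0]
    - [0.6,[-44,22,0],0]
    - [0.6,[-42,22,0],0]
    - [0.6,[0,0,0],0]
    - [0.6,[0,0,0],0]

```text
time_s: 16.82
position: [0.5706, -0.0372, 0.1806]
tcp_rot: [[-0.0, 1.0, -0.002], [1.0, 0.0, 0.001], [0.001, -0.002, -1.0]]
force: [-0.6, 0.7, 0.3]
opening: 0.398
```

```bash
python3 - <<'E'
from h import *
p,d,W=look('w7')
plan([.573,-.04,.033],90)
print('C',circ(W,(.573,-.04),(.045,.065)),circ(W,(.573,-.04),(.02,.035)))
p,d=bot.capture('side');cv2.imwrite('pics/s4.png',p)
E
```

```text
t 16.88 pos [ 0.5705 -0.0369  0.1806] yaw 90.05 F [0.3 0.4 0.2] op 0.398 -> shift [ -3.3   2.8 147.6] turn 0.05
C (array([549. , -25.3]), 9.3, 112, 'zmed', np.float64(56.2)) (array([556.6, -30.1]), 22.5, 521, 'zmed', np.float64(28.2))
```

View pics/w7.png

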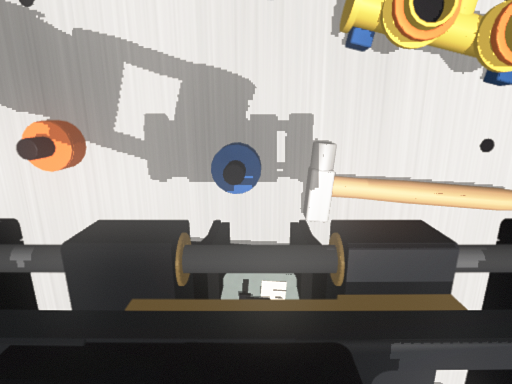

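View pics/s4.png

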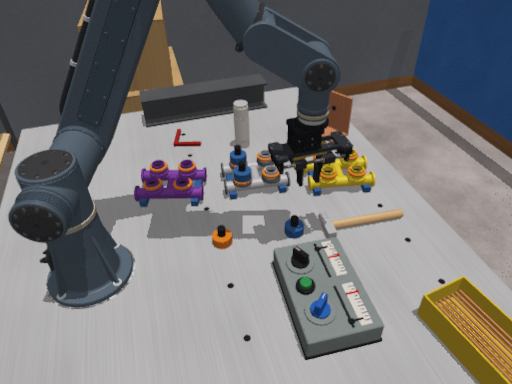

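Caps are on ports 0 and 2 (side view, (238,158) and (242,178)). Cap C has been knocked aside, to wrist pixel (236,168), so I re-measure it.

```bash
python3 - <<'E'
from h import *
p,d,W=look('w8')
print('C',circ(W,(.549,-.0253),(.045,.065)),circ(W,(.549,-.0253),(.02,.035),.04))
c=circ(W,(.549,-.0253),(.045,.065))[0]/1000
plan([c[0],c[1],.033],90)
E
```

```text
C (array([544.6, -23.1]), 11.0, 400, 'zmed', np.float64(56.1)) (array([544.5, -23. ]), 26.9, 1533, 'zmed', np.float64(28.3))
t 16.98 pos [ 0.5708 -0.0369  0.1809] yaw 90.09 F [-0.4  0.1  0. ] op 0.397 -> shift [ 13.7 -26.  147.9] turn 0.09
```

>>> servo_tool:
  increments:
    - [0.5,[14,-26,20],0]
    - [0.5,[0,0,50],0]
    - [0.5,[0,0,40],0]
    - [0.5,[0,0,25],0]
    - [0.5,[0,0,0],0]

```text
time_s: 17.6
position: [0.544, -0.0232, 0.0445]
tcp_rot: [[-0.001, 1.0, -0.005], [1.0, 0.001, 0.001], [0.001, -0.005, -1.0]]
force: [-0.8, 0.7, 0.2]
opening: 0.503
```

```bash
python3 - <<'E'
from h import *
p,d,W=look('w9')
plan([.5446,-.0231,.033],90)
E
```

```text
t 17.65 pos [ 0.5452 -0.0236  0.0458] yaw 90.05 F [0.5 0.2 0.5] op 0.5 -> shift [ 0.5 -0.6 12.8] turn 0.05
```

View pics/w9.png

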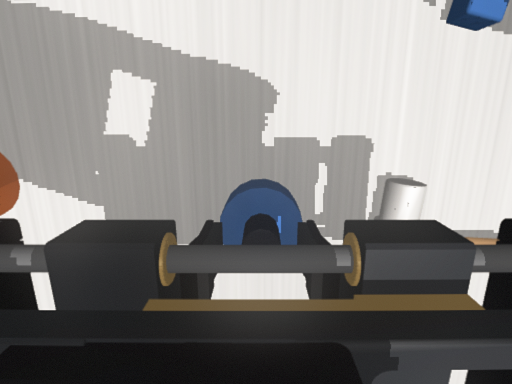

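The cap's knob is centred between the fingers at (262,230).

>>> servo_tool:
  increments:
    - [0.5,[0,0,13],0]
    - [0.5,[0,0,0],0]
    - [0.9,[0,0,0],0]
    - [0.9,[0,0,0],0]
    - [0.9,[0,0,0],0]

```text
time_s: 18.27
position: [0.5459, -0.0247, 0.0334]
tcp_rot: [[0.0, 1.0, 0.0], [1.0, -0.0, -0.0], [-0.0, 0.0, -1.0]]
force: [0.7, -0.7, 2.2]
opening: 0.243
```

>>> servo_tool:
  increments:
    - [0.9,[0,0,0],0]
    - [0.9,[0,0,-45],0]
    - [0.9,[0,0,-50],0]
    - [0.9,[0,0,-40],0]
    - [0.9,[0,0,0],0]

```text
time_s: 18.9
position: [0.5481, -0.0251, 0.1711]
tcp_rot: [[0.0, 1.0, 0.007], [1.0, -0.0, -0.002], [-0.002, 0.007, -1.0]]
force: [0.7, -0.7, -1.6]
opening: 0.24
```

```bash
python3 - <<'E'
from h import *
plan([.5443,.1813,.168],90)
E
```

```text
t 18.9 pos [ 0.5481 -0.0251  0.1711] yaw 89.98 F [ 0.7 -0.7 -1.6] op 0.24 -> shift [206.4  -3.9   2.7] turn -0.02
```

>>> servo_tool:
  increments:
    - [0.9,[51,-1,0],0]
    - [0.9,[51,-1,0],0]
    - [0.9,[51,-1,0],0]
    - [0.9,[51,0,0],0]
    - [0.9,[0,0,0],0]

```text
time_s: 19.52
position: [0.5412, 0.1826, 0.1661]
tcp_rot: [[-0.005, 1.0, -0.003], [1.0, 0.005, 0.0], [0.0, -0.003, -1.0]]
force: [-0.3, -0.1, -0.8]
opening: 0.245
```

>>> servo_tool:
  increments:
    - [0.9,[0,0,0],0]
    - [0.9,[0,0,0],0]

```text
time_s: 19.77
position: [0.5426, 0.1781, 0.1673]
tcp_rot: [[0.002, 1.0, -0.002], [1.0, -0.002, -0.001], [-0.001, -0.002, -1.0]]
force: [0.4, 0.3, -1.8]
opening: 0.243
```

```bash
python3 - <<'E'
from h import *
plan([.5443,.1805,.105],90)
p,d=bot.capture('side');cv2.imwrite('pics/s5.png',p)
E
```

```text
t 19.77 pos [0.5426 0.1781 0.1673] yaw 89.89 F [ 0.4  0.3 -1.8] op 0.243 -> shift [ 2.5  1.8 62.3] turn -0.11
```

View pics/s5.png

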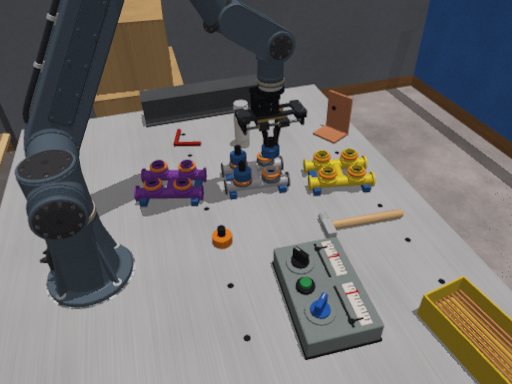

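The side view shows the third cap held over port 3 at (270,150), with the other two seated. Lowering it.

>>> servo_tool:
  increments:
    - [0.9,[2.5,1,20],0]
    - [0.9,[0,0,20],0]
    - [0.9,[0,0,12],0]
    - [0.9,[0,0,6],0]
    - [0.9,[0,0,0],0]

```text
time_s: 20.45
position: [0.544, 0.1815, 0.1099]
tcp_rot: [[0.001, 1.0, -0.0], [1.0, -0.001, -0.0], [-0.0, -0.0, -1.0]]
force: [-0.1, 0.4, -0.5]
opening: 0.244
```

>>> servo_tool:
  increments:
    - [0.9,[0,0,5],0]
    - [0.9,[0,0,5],0]
    - [0.9,[0,0,5],0]
    - [0.9,[0,0,3],0]
    - [0.9,[0,0,2],0]

```text
time_s: 21.08
position: [0.5447, 0.182, 0.0915]
tcp_rot: [[0.0, 1.0, 0.002], [1.0, -0.0, 0.0], [0.0, 0.002, -1.0]]
force: [-1.3, -0.2, 8.3]
opening: 0.238
```

>>> servo_tool:
  increments:
    - [0.9,[0,0,2],0]
    - [0.9,[0,0,0],0]
    - [0.6,[0,0,-3],0]
    - [0.6,[0,0,0],0]
    - [0.6,[0,0,-10],0]

```text
time_s: 21.7
position: [0.5431, 0.1818, 0.1004]
tcp_rot: [[0.0, 1.0, -0.002], [1.0, -0.0, -0.0], [-0.0, -0.002, -1.0]]
force: [-0.1, 0.3, -0.2]
opening: 0.391
```

>>> servo_tool:
  increments:
    - [0.6,[0,0,-50],0]
    - [0.6,[-20,-10,-50],0]
    - [0.6,[-50,-10,-20],0]
    - [0.6,[-50,-10,0],0]
    - [0.6,[0,0,0],0]

```text
time_s: 22.32
position: [0.5135, 0.0592, 0.2218]
tcp_rot: [[0.005, 1.0, 0.0], [1.0, -0.005, -0.001], [-0.001, 0.0, -1.0]]
force: [-0.3, -0.1, 0.6]
opening: 0.399
```

```bash
python3 - <<'E'
from h import *
p,d,W=look('w10')
plan([.5,-.25,.3],90)
for n,c in dict(P0=(.4656,.2807),P2=(.4549,.192),P3=(.5443,.1813)).items():
  print(n,circ(W,c,(.105,.13)),'disc',circ(W,c,(.08,.1)))
E
```

```text
t 22.38 pos [0.5138 0.0607 0.2215] yaw 89.79 F [1.4 0.7 0.1] op 0.4 -> shift [-310.8  -12.7  -78.6] turn -0.21
P0 None disc None
P2 (array([456.3, 192.4]), 11.2, 640, 'zmed', np.float64(114.1)) disc (array([456.5, 192.9]), 27.3, 2281, 'zmed', np.float64(86.3))
P3 (array([544.9, 183.2]), 11.1, 590, 'zmed', np.float64(114.1)) disc (array([545.1, 183.3]), 26.9, 2224, 'zmed', np.float64(86.2))
```

View pics/w10.png

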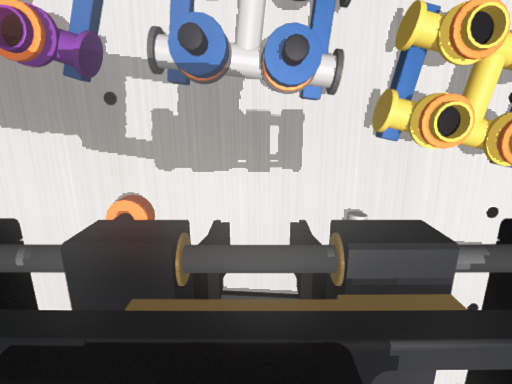

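Caps on ports 2 (198,47) and 3 (292,55) both read 86.2–86.3 mm, so they are home. Now the panel.

>>> servo_tool:
  increments:
    - [0.6,[-57,0,-10],0]
    - [0.6,[-57,0,-10],0]
    - [0.6,[-57,0,-10],0]
    - [0.6,[-57,0,-10],0]
    - [0.6,[-57,0,-10],0]

```text
time_s: 23.0
position: [0.5146, -0.2236, 0.2712]
tcp_rot: [[-0.001, 1.0, 0.0], [1.0, 0.001, 0.001], [0.001, 0.0, -1.0]]
force: [0.3, -0.7, -0.9]
opening: 0.396
```

>>> servo_tool:
  increments:
    - [0.6,[-57,0,0],0]
    - [0.6,[-50,0,0],0]
    - [0.6,[0,0,0],0]
    - [0.6,[0,0,0],0]

```text
time_s: 23.5
position: [0.5141, -0.3286, 0.2703]
tcp_rot: [[-0.001, 1.0, -0.001], [1.0, 0.001, 0.002], [0.002, -0.001, -1.0]]
force: [-0.0, 0.0, 0.6]
opening: 0.395
```

```bash
python3 - <<'E'
from h import *
p,d,W=look('w11')
np.savez('w11.npz',p=p,d=d,W=W)
plan([.5,-.25,.3],90)
cv2.imwrite('pics/w11b.png',cv2.resize(p[:240],None,fx=1.56,fy=1.56,interpolation=cv2.INTER_CUBIC))
E
```

```text
t 23.55 pos [ 0.5141 -0.3282  0.2705] yaw 90.08 F [ 0.3  1.3 -0.1] op 0.396 -> shift [ 78.2 -14.  -29.3] turn 0.08
```

View pics/w11b.png

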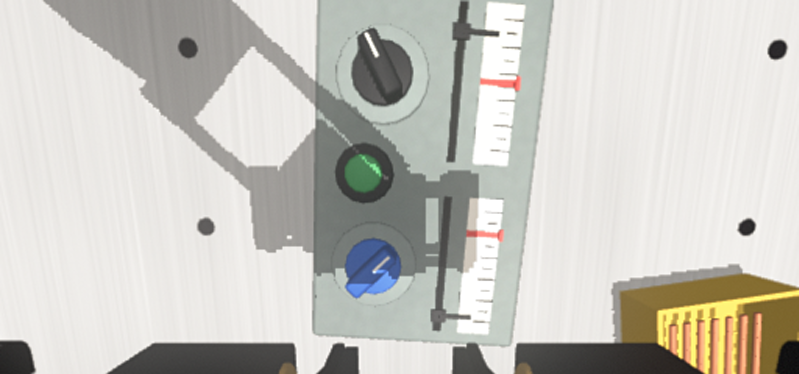

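The panel view (scaled by 1.56) shows the following:
- **Black knob:** at (381,68), its pointer at row 32 and its red mark at row 83, so it needs to move toward −y.
- **Blue knob:** at (372,267), its pointer at row 317 and its mark at row 235, so it needs to move toward +y.
- **Button:** at (363,172).

```bash
cat > panel.py <<'E'
from h import *
np.set_printoptions(precision=1,suppress=True)
def analyse(p,W,yawp=None,verbose=True):
    pi=p.astype(int);b,g,r=pi[...,0],pi[...,1],pi[...,2];Z=W[...,2]
    out={}
    box=(W[...,0]>.40)&(W[...,0]<.68)&(W[...,1]>-.42)&(W[...,1]<-.10)
    top=box&(Z>.05)&(Z<.078)
    if yawp is None:
        q=W[top][:,:2].astype(np.float32)
        (c,sz,a)=cv2.minAreaRect(q*1000);print('panel rect',np.array(c),np.array(sz),a,'z',np.median(W[top][:,2])*1000)
    red=box&(r>110)&(g<.6*r)&(b<.6*r)&(Z<.085)&(Z>.04)
    n,l,st,ce=cv2.connectedComponentsWithStats(red.astype(np.uint8))
    for i in range(1,n):
        if st[i,4]>15:
            q=W[l==i]*1000;print('red',st[i],ce[i],'mean',q.mean(0),'rect',cv2.minAreaRect(q[:,:2].astype(np.float32)))
    hi=box&(Z>.0785)
    n,l,st,ce=cv2.connectedComponentsWithStats(hi.astype(np.uint8))
    for i in range(1,n):
        if st[i,4]>15:
            q=W[l==i]*1000;print('hi',st[i],ce[i],'mean',q.mean(0),'max',q.max(0),'rect',cv2.minAreaRect(q[:,:2].astype(np.float32)))
E
python3 - <<'E'
from panel import *
f=np.load('w11.npz');p,W=f['p'],f['W']
analyse(p,W)
h=np.histogram(W[...,2][(W[...,0]>.42)&(W[...,0]<.6)&(W[...,1]>-.36)&(W[...,1]<-.12)],bins=np.arange(0,.12,.003));print(np.c_[h[1][:-1]*1000,h[0]].T)
# pointers: dark pixels near scales
pi=p.astype(int).sum(2)
cv2.imwrite('pics/z1.png',cv2.resize(p[0:215,270:360],None,fx=4,fy=2.79,interpolation=cv2.INTER_NEAREST))
cv2.imwrite('pics/z1.png',cv2.resize(p[0:110,200:360],None,fx=5,fy=5,interpolation=cv2.INTER_CUBIC))
cv2.imwrite('pics/z2.png',cv2.resize(p[105:215,200:360],None,fx=5,fy=5,interpolation=cv2.INTER_CUBIC))
E
```

```text
panel rect [ 528.  -259.9] [262.9 171. ] 86.47776794433594 z 60.61685246448584
red [308  49  26   9  99] [322.3  52.9] mean [ 585.9 -189.2   62.3] rect ((583.791015625, -187.51019287109375), (8.421648025512695, 28.029327392578125), 79.51335906982422)
red [299 148  23   6  68] [310.2 149.9] mean [ 576.5 -299.9   62.1] rect ((576.1636352539062, -300.5291442871094), (27.06803321838379, 6.1750054359436035), 0.4610312283039093)
hi [229  18  29  47 677] [243.1  40.8] mean [ 497.5 -185.7  102.5] max [ 511.5 -164.4  106.7] rect ((497.2718505859375, -184.38929748535156), (14.203418731689453, 41.64865493774414), 26.877540588378906)
hi [221  98  24  26 473] [232.4 110.5] mean [ 483.6 -253.4   86.4] max [ 514.3 -239.6  432.9] rect ((490.60992431640625, -251.62112426757812), (42.32831954956055, 26.747732162475586), 13.569620132446289)
hi [221 157  33  34 514] [237.7 173.5] mean [ 489.6 -321.5  104.6] max [ 514.3 -259.7  432.9] rect ((500.954833984375, -303.4584045410156), (88.76785278320312, 22.5725040435791), 58.76321792602539)
hi [    0   219   512   165 73944] [254.2 306.9] mean [ 513.6 -302.   370.1] max [ 595.6 -259.7  432.9] rect ((517.4708251953125, -301.7110290527344), (81.02799987792969, 173.86611938476562), 78.15962219238281)
[[    0.     3.     6.     9.    12.    15.    18.    21.    24.    27.
     30.    33.    36.    39.    42.    45.    48.    51.    54.    57.
     60.    63.    66.    69.    72.    75.    78.    81.    84.    87.
     90.    93.    96.    99.   102.   105.   108.   111.   114.]
 [ 1128.     0.     0.     0.     0.     0.     0.     0.     0.     0.
      0.     0.     0.     0.     0.     0.     0.     0.    29.  5849.
  13059.  1372.  1701.   318.  1373.   246.    80.   421.    16.    21.
     17.    23.    13.    82.   832.   152.     0.     0.     0.]]
```

View pics/z1.png

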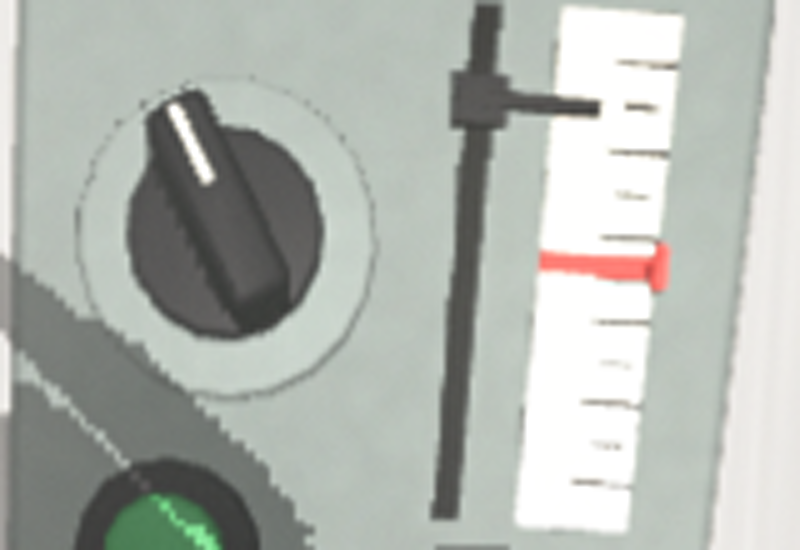

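View pics/z2.png

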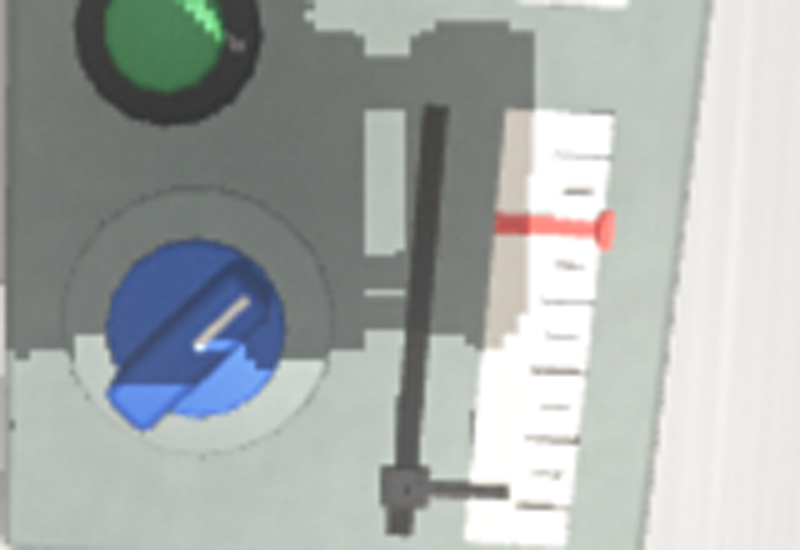

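```bash
python3 - <<'E'
from h import *
np.set_printoptions(precision=1,suppress=True)
f=np.load('w11.npz');W=f['W']
def P(z,x,y):
    u=(x+.5)/5-.5+200; v=(y+.5)/5-.5+(0 if z==1 else 105)
    return cv2.remap(W.astype(np.float32),np.float32([[u]]),np.float32([[v]]),cv2.INTER_LINEAR)[0,0]*1000
for n,a in dict(slotLt=(1,489,10),slotLb=(1,446,510),slotRt=(2,436,110),slotRb=(2,403,450),edgeT=(1,770,10),edgeB=(2,648,500),ptrL0=(1,520,102),tipL=(1,594,107),markL0=(1,550,263),markL1=(1,640,267),ptrR0=(2,440,488),tipR=(2,502,491),markR0=(2,502,224),markR1=(2,590,228),
   scaleLtl=(1,562,12),scaleLbl=(1,517,525),knobLring_top=(1,205,78),knobLbot=(1,237,398),kLl=(1,80,210),kLr=(1,373,250),kRl=(2,64,305),kRr=(2,330,330),kRt=(2,196,190),kRb=(2,203,452),btn=(1,163,545),btnc=(2,163,32)).items():
    print(n,P(*a))
E
```

```text
slotLt [ 556.  -136.3   61.1]
slotLb [ 548.9 -242.6   60.6]
slotRt [ 547.1 -271.8   61.5]
slotRb [ 540.4 -357.    62. ]
edgeT [ 581.8 -179.1  191. ]
edgeB [ 607.4 -374.5   48.3]
ptrL0 [ 562.7 -156.4   66.9]
tipL [ 579.3 -157.1   65.9]
markL0 [ 571.4 -188.3   61.6]
markL1 [ 591.8 -189.4   63. ]
ptrR0 [ 549.7 -365.9   66.2]
tipR [ 565.6 -366.8   66. ]
markR0 [ 563.9 -299.3   62. ]
markR1 [ 585.7 -300.3   61.9]
scaleLtl [ 572.4 -136.2   59.7]
scaleLbl [ 565.9 -246.1   61.2]
knobLring_top [ 494.6 -158.2   89.7]
knobLbot [ 499.4 -217.6   62.3]
kLl [ 464.3 -177.4   63.3]
kLr [ 530.6 -186.4   65.7]
kRl [ 455.  -319.3   62.5]
kRr [ 521.5 -325.    66.2]
kRt [ 488.7 -290.8   63.8]
kRb [ 489.5 -356.    67.4]
btn [ 483.2 -251.2   82.7]
btnc [ 483.1 -253.8   82.7]
```

```bash
python3 - <<'E'
from h import *
np.set_printoptions(precision=1,suppress=True)
f=np.load('w11.npz');W=f['W']*1000
for c,z in [((497,-184),98),((489,-323),98),((483,-253),80)]:
    m=(W[...,2]>z)&(W[...,2]<110)&(np.hypot(W[...,0]-c[0],W[...,1]-c[1])<30)
    q=W[m];print(cv2.minAreaRect(q[:,:2].astype(np.float32)),len(q),np.median(q[:,2]))
plan([.4973,-.1844,.14],116.9)
E
```

```text
((497.3074035644531, -184.37069702148438), (14.121784210205078, 41.64848327636719), 26.869016647338867) 616 104.03241305164313
((488.85235595703125, -323.5400695800781), (41.348331451416016, 14.021920204162598), 43.07651138305664) 452 103.87755006237691
((483.140380859375, -253.24114990234375), (26.394901275634766, 26.041484832763672), 62.06710433959961) 450 82.11097185234681
t 23.55 pos [ 0.5 -0.3  0.3] yaw 90.08 F [ 0.3  1.3 -0.1] op 0.396 -> shift [143.5 -16.5 130.8] turn -26.82
```

>>> servo_tool:
  increments:
    - [0.5,[48,-6,30],0]
    - [0.5,[48,-6,30],0]
    - [0.5,[48,-5,30],0]
    - [0.5,[0,0,20],-9]
    - [0.5,[0,0,0],-9]

```text
time_s: 24.18
position: [0.4957, -0.1824, 0.1597]
tcp_rot: [[-0.317, 0.948, -0.004], [0.948, 0.317, 0.003], [0.004, -0.003, -1.0]]
force: [-0.0, 0.1, 0.5]
opening: 0.5
```

>>> servo_tool:
  increments:
    - [0.5,[0,0,0],-9]
    - [0.5,[0,0,0],0]
    - [0.5,[0,0,0],0]

```text
time_s: 24.55
position: [0.4969, -0.1851, 0.1613]
tcp_rot: [[-0.453, 0.892, 0.0], [0.892, 0.453, 0.0], [-0.0, 0.0, -1.0]]
force: [-0.1, 0.6, -0.3]
opening: 0.501
```

```bash
python3 - <<'E'
from h import *
p,d,W=look('w12')
plan([.4973,-.1844,.08],116.9)
m=(W[...,2]>.098)&(W[...,2]<.11)&(np.hypot(W[...,0]-.4973,W[...,1]+.1844)<.03)
if m.sum()>20: print(cv2.minAreaRect(W[m][:,:2].astype(np.float32)*1000),m.sum())
E
```

```text
t 24.6 pos [ 0.4969 -0.1854  0.1613] yaw 116.94 F [-0.4 -0.4  0.1] op 0.499 -> shift [ 0.8  0.8 81.3] turn 0.04
((496.8456115722656, -183.48941040039062), (13.980472564697266, 40.75298309326172), 27.332279205322266) 930
```

View pics/w12.png

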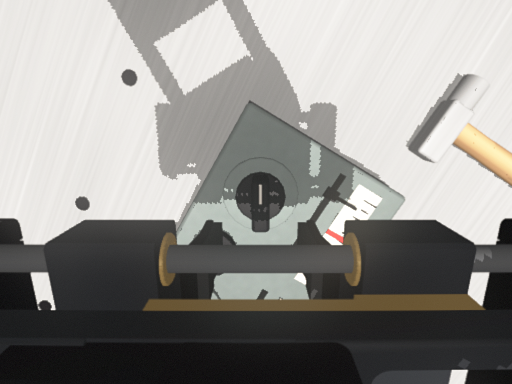

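The knob bar at (261,200) lines up with the jaws. I descend and grip.

>>> servo_tool:
  increments:
    - [0.5,[1,0.5,40],0]
    - [0.5,[0,0,30],0]
    - [0.5,[0,0,11],0]
    - [0.5,[0,0,0],0]
    - [1.0,[0,0,0],0]

```text
time_s: 25.22
position: [0.4976, -0.1855, 0.081]
tcp_rot: [[-0.453, 0.891, 0.002], [0.891, 0.453, -0.001], [-0.002, 0.001, -1.0]]
force: [1.0, -0.4, 0.6]
opening: 0.447
```

>>> servo_tool:
  increments:
    - [1.0,[0,0,0],0]
    - [1.0,[0,0,0],0]
    - [1.0,[0,0,0],0]
    - [1.0,[0,0,0],0]

```text
time_s: 25.72
position: [0.4974, -0.185, 0.0805]
tcp_rot: [[-0.454, 0.891, 0.001], [0.891, 0.454, -0.0], [-0.001, 0.001, -1.0]]
force: [0.9, 1.7, 3.3]
opening: 0.161
```

>>> servo_tool:
  increments:
    - [1.0,[0,0,0],10]
    - [1.0,[0,0,0],10]
    - [1.0,[0,0,0],10]
    - [1.0,[0,0,0],10]
    - [1.0,[0,0,0],10]

```text
time_s: 26.35
position: [0.4972, -0.185, 0.0805]
tcp_rot: [[0.396, 0.918, 0.001], [0.918, -0.396, -0.0], [0.0, 0.001, -1.0]]
force: [0.8, 0.4, 3.1]
opening: 0.154
```

```bash
python3 - <<'E'
from h import *
plan([.4973,-.1844,.08],-63.7)
print(bot.read_state()['joint_positions'])
p,d=bot.capture('side');cv2.imwrite('pics/s6.png',p)
cv2.imwrite('pics/s6z.png',cv2.resize(p[220:350,250:400],None,fx=4,fy=4,interpolation=cv2.INTER_CUBIC))
E
```

```text
t 26.35 pos [ 0.4972 -0.185   0.0805] yaw 66.67 F [0.8 0.4 3.1] op 0.154 -> shift [ 0.6 -0.2  0.5] turn 130.37
[-3.24923222e+01  3.54344364e+01  1.02519201e+02  1.45646970e-02
  4.19930423e+01 -9.16977206e+00]
```

View pics/s6z.png

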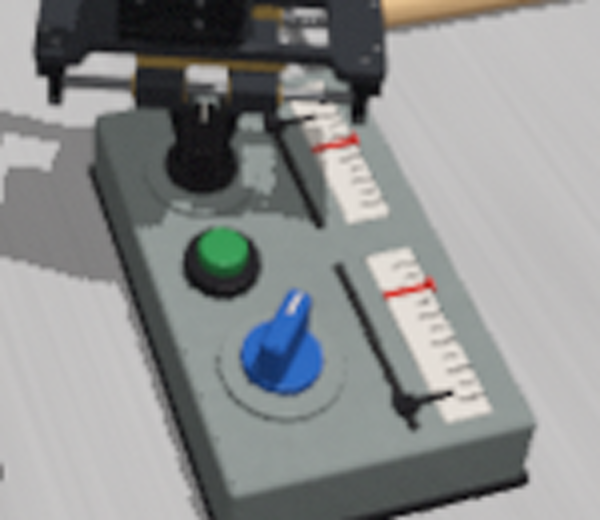

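The turn is going the right way: the left pointer has moved to about (300,120) in the zoom. Continuing with 120° of the remaining 130°.

>>> servo_tool:
  increments:
    - [1.0,[0,0,0],10]
    - [1.0,[0,0,0],10]
    - [1.0,[0,0,0],10]
    - [1.0,[0,0,0],10]
    - [1.0,[0,0,0],10]

```text
time_s: 27.02
position: [0.4971, -0.1849, 0.0805]
tcp_rot: [[0.957, 0.289, 0.001], [0.289, -0.957, -0.0], [0.001, 0.0, -1.0]]
force: [1.4, 2.6, 4.7]
opening: 0.164
```

>>> servo_tool:
  increments:
    - [1.0,[0,0,0],10]
    - [1.0,[0,0,0],10]
    - [1.0,[0,0,0],10]
    - [1.0,[0,0,0],10]
    - [1.0,[0,0,0],10]

```text
time_s: 27.65
position: [0.4972, -0.1848, 0.0805]
tcp_rot: [[0.837, -0.548, 0.001], [-0.548, -0.837, 0.0], [0.001, -0.0, -1.0]]
force: [0.6, 2.3, 4.8]
opening: 0.16
```

>>> servo_tool:
  increments:
    - [1.0,[0,0,0],10]
    - [1.0,[0,0,0],10]
    - [1.0,[0,0,0],0]
    - [1.0,[0,0,0],0]

```text
time_s: 28.15
position: [0.4972, -0.1847, 0.0805]
tcp_rot: [[0.605, -0.796, 0.001], [-0.796, -0.605, 0.0], [0.0, -0.001, -1.0]]
force: [1.1, 2.6, 6.0]
opening: 0.157
```

```bash
python3 - <<'E'
from h import *
plan([.4973,-.1844,.08],-63.7)
p,d=bot.capture('side');cv2.imwrite('pics/s7.png',p)
cv2.imwrite('pics/s7z.png',cv2.resize(p[220:350,250:400],None,fx=4,fy=4,interpolation=cv2.INTER_CUBIC))
p,d,W=look('w13')
E
```

```text
t 28.15 pos [ 0.4972 -0.1847  0.0805] yaw -52.79 F [1.1 2.6 6. ] op 0.157 -> shift [-0.2 -0.3  0.5] turn 10.91
```

View pics/s7z.png

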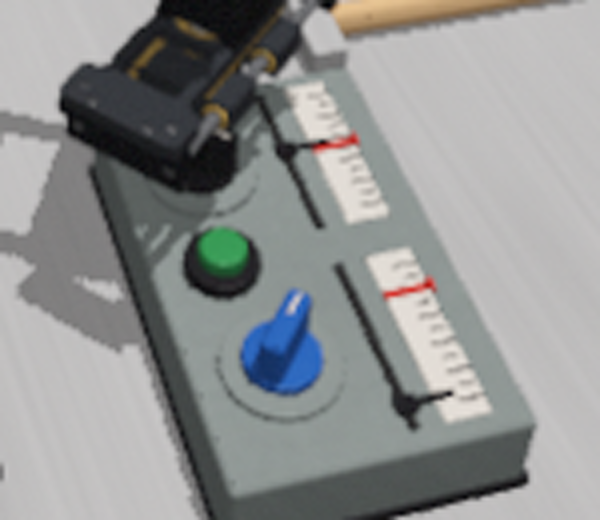

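View pics/w13.png

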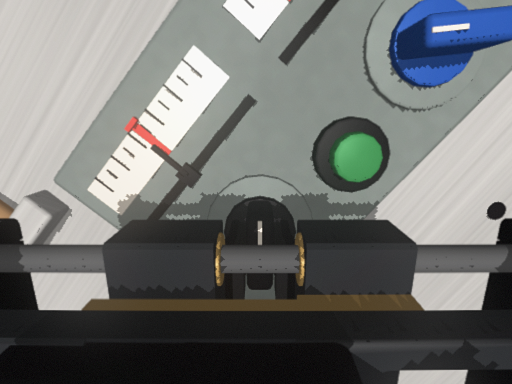

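The wrist sees the pointer tip at (155,149) almost on the red mark's line. Measuring it exactly.

```bash
cat > tip.py <<'E'
from h import *
np.set_printoptions(precision=1,suppress=True)
YP=np.array([.0655,.9979])
def tipmark(p,W,side):
    """panel-y of pointer arm pixels and red stripe pixels"""
    pi=p.astype(int);b,g,r=pi[...,0],pi[...,1],pi[...,2];X=W*1000
    xp=X[...,:2]@np.array([.9979,-.0655]);yp=X[...,:2]@YP
    yr=(-250,-90) if side=='L' else (-375,-225)
    inb=(yp>yr[0])&(yp<yr[1])&(X[...,2]>55)&(X[...,2]<75)
    red=inb&(r>90)&(g<.6*r)&(b<.6*r)&(xp>575)&(xp<620)
    x0=558 if side=='L' else 558
    # stripe only (exclude end blob): keep rows by xp
    if red.sum()>5:
        a=xp[red];s=red&(xp<np.percentile(a,70))
        print(side,'mark y mid',(np.percentile(yp[s],3)+np.percentile(yp[s],97))/2,'mean',yp[s].mean(),'xp',xp[red].min(),xp[red].max(),s.sum())
    for lo,hi in [(569,575),(575,581),(581,587),(587,593),(593,599)]:
        k=inb&(pi.sum(2)<230)&(X[...,2]>63.8)&(xp>lo)&(xp<hi)
        if k.sum()>2: print('  dark',lo,hi,k.sum(),'y',yp[k].mean(),yp[k].min(),yp[k].max(),'z',X[...,2][k].mean())
E
python3 - <<'E'
from tip import *
f=np.load('w11.npz');tipmark(f['p'],f['W'],'L');tipmark(f['p'],f['W'],'R')
p,d,W=look('w14');tipmark(p,W,'L')
cv2.imwrite('pics/w14z.png',cv2.resize(p[90:210,90:210],None,fx=5,fy=5,interpolation=cv2.INTER_CUBIC))
E
```

```text
L mark y mid -150.61505452376915 mean -150.45020753871552 xp 580.5178149946762 608.6141242832116 69
R mark y mid -261.65264797029306 mean -261.5258422178012 xp 581.0249593009399 608.3633867023008 47
L mark y mid -150.26917107281844 mean -150.441505016439 xp 580.4316318278513 608.9106608887424 274
  dark 569 575 12 y -149.36463399289605 -149.95662735098787 -147.64204734820314 z 65.834514930674
```

View pics/w14z.png

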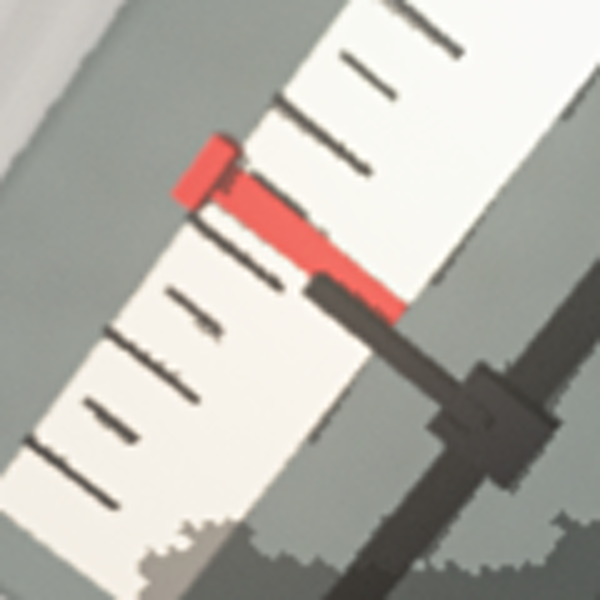

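```bash
cat >> tip.py <<'E'
def at(C,pts,z):
    X=ray_z('wrist',pts,z,C)*1000
    return np.c_[X[:,:2]@np.array([.9979,-.0655]),X[:,:2]@YP]
E
python3 - <<'E'
from tip import *
C=cam('wrist');p,d=bot.capture('wrist');W=cloud('wrist',d,C)
f=lambda x,y:((x+.5)/5-.5+90,(y+.5)/5-.5+90)
print(at(C,[f(320,287),f(360,320),f(420,370),f(450,395)],.066))
for a in [(330,295),(360,320),(420,370)]:
    u,v=f(*a);print(W[int(round(v)),int(round(u))]*1000)
print('mark',at(C,[f(240,185),f(300,233),f(350,272)],.0615), at(C,[f(398,315),f(408,302)],.0615))
E
```

```text
[[ 588.8 -148.8]
 [ 582.9 -148.8]
 [ 574.  -148.6]
 [ 569.4 -148.6]]
[ 575.9 -187.1   66.6]
[ 571.6 -186.5   65.8]
[ 562.8 -185.5   64.8]
mark [[ 604.  -151. ]
 [ 595.3 -151.1]
 [ 588.  -151.3]] [[ 580.5 -150.9]
 [ 580.6 -152.9]]
```

>>> servo_tool:
  increments:
    - [1.0,[0,0,0],5.5]
    - [1.0,[0,0,0],5.5]
    - [1.0,[0,0,0],0]
    - [1.0,[0,0,0],0]

```text
time_s: 28.85
position: [0.4972, -0.1847, 0.0805]
tcp_rot: [[0.442, -0.897, 0.001], [-0.897, -0.442, 0.0], [0.0, -0.001, -1.0]]
force: [0.8, 3.2, 5.7]
opening: 0.16
```

```bash
python3 - <<'E'
from tip import *
plan([.4973,-.1844,.08],-63.7)
p,d,W=look('w15');tipmark(p,W,'L')
cv2.imwrite('pics/w15z.png',cv2.resize(p[90:210,90:210],None,fx=5,fy=5,interpolation=cv2.INTER_CUBIC))
E
```

```text
t 28.85 pos [ 0.5 -0.2  0.1] yaw -63.79 F [0.8 3.2 5.7] op 0.16 -> shift [-0.3 -0.2  0.5] turn -0.09
L mark y mid -150.25726630563975 mean -150.5283752130518 xp 580.4846465878708 608.9813983471778 204
```

View pics/w15z.png

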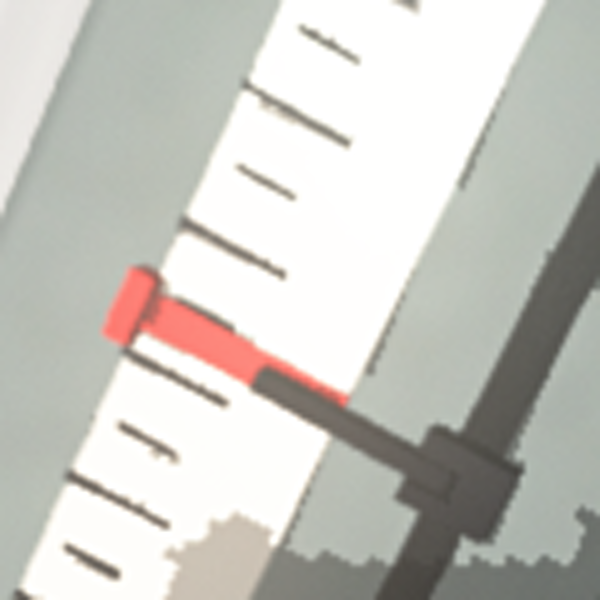

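```bash
python3 - <<'E'
from tip import *
C=cam('wrist')
f=lambda x,y:((x+.5)/5-.5+90,(y+.5)/5-.5+90)
print(at(C,[f(264,378),f(330,412),f(395,445)],.066))
print('mark',at(C,[f(165,318),f(200,336),f(240,357)],.0615))
E
```

```text
[[ 589.1 -151. ]
 [ 580.5 -151.2]
 [ 571.9 -151.4]]
mark [[ 603.8 -150.2]
 [ 599.2 -150.3]
 [ 593.9 -150.4]]
```

The left tip is at −151.0 and its mark at −150.4, which is on. I release and go to the right knob.

>>> servo_tool:
  increments:
    - [0.5,[0,0,0],0]
    - [0.5,[0,0,0],0]
    - [0.5,[0,0,0],0]
    - [0.5,[0,0,-40],0]
    - [0.5,[0,0,-50],0]

```text
time_s: 29.52
position: [0.4957, -0.1846, 0.1697]
tcp_rot: [[0.439, -0.899, -0.004], [-0.899, -0.439, 0.002], [-0.003, 0.002, -1.0]]
force: [0.4, -1.0, -0.5]
opening: 0.491
```

>>> servo_tool:
  increments:
    - [0.5,[0,0,0],-10]
    - [0.5,[0,0,0],-10]
    - [0.5,[0,0,0],-10]
    - [0.5,[0,0,0],-10]
    - [0.5,[0,0,0],-10]

```text
time_s: 30.15
position: [0.4965, -0.185, 0.1698]
tcp_rot: [[0.972, -0.236, -0.001], [-0.236, -0.972, 0.0], [-0.001, 0.0, -1.0]]
force: [0.2, 0.4, -0.5]
opening: 0.499
```

>>> servo_tool:
  increments:
    - [0.5,[0,0,0],-10]
    - [0.5,[0,0,0],-10]
    - [0.5,[0,0,0],-10]
    - [0.5,[0,0,0],-10]
    - [0.5,[0,0,0],-10]

```text
time_s: 30.78
position: [0.4965, -0.185, 0.1698]
tcp_rot: [[0.805, 0.593, -0.001], [0.593, -0.805, 0.0], [-0.0, -0.001, -1.0]]
force: [0.9, -0.4, 0.8]
opening: 0.5
```

>>> servo_tool:
  increments:
    - [0.5,[0,0,0],-6.9]
    - [0.5,[0,0,0],0]

```text
time_s: 31.02
position: [0.4966, -0.185, 0.1698]
tcp_rot: [[0.733, 0.68, -0.001], [0.68, -0.733, 0.0], [-0.0, -0.001, -1.0]]
force: [0.4, 0.6, 0.5]
opening: 0.499
```

```bash
python3 - <<'E'
from tip import *
np.set_printoptions(precision=4,suppress=True)
plan([.4889,-.3235,.17],43.1)
E
```

```text
t 31.02 pos [ 0.4966 -0.185   0.1698] yaw 42.82 F [0.4 0.6 0.5] op 0.499 -> shift [-99.8  96.4  -0.2] turn -0.28
```

>>> servo_tool:
  increments:
    - [0.5,[-33,32,0],0]
    - [0.5,[-33,32,0],0]
    - [0.5,[-34,32,0],0]
    - [0.5,[0,0,0],0]
    - [0.5,[0,0,0],0]

```text
time_s: 31.65
position: [0.4883, -0.3228, 0.1696]
tcp_rot: [[0.734, 0.679, -0.001], [0.679, -0.734, 0.001], [0.0, -0.002, -1.0]]
force: [-0.3, 0.3, 0.4]
opening: 0.499
```

```bash
python3 - <<'E'
from tip import *
p,d,W=look('w16')
np.set_printoptions(precision=4,suppress=True)
m=(W[...,2]>.098)&(W[...,2]<.11)&(np.hypot(W[...,0]-.4889,W[...,1]+.3235)<.03)
r=cv2.minAreaRect(W[m][:,:2].astype(np.float32)*1000);print(r,m.sum())
plan([.4889,-.3235,.08],43.1)
E
```

```text
((488.97119140625, -323.53326416015625), (41.265445709228516, 13.872406959533691), 43.10544204711914) 882
t 31.7 pos [ 0.4884 -0.3222  0.1697] yaw 42.85 F [-0.5  0.7  0.3] op 0.501 -> shift [-0.5  1.5 89.7] turn -0.25
```

View pics/w16.png

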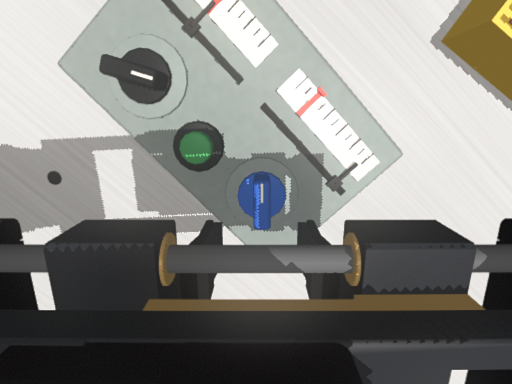

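The blue bar at (262,200) is centred and aligned. I grip it and turn CCW by 155°.

>>> servo_tool:
  increments:
    - [0.5,[-0.5,1.5,45],-0.2]
    - [0.5,[0,0,33],0]
    - [0.5,[0,0,11.5],0]
    - [0.5,[0,0,0],0]
    - [1.0,[0,0,0],0]

```text
time_s: 32.33
position: [0.4904, -0.3252, 0.0819]
tcp_rot: [[0.73, 0.683, 0.002], [0.683, -0.73, -0.002], [0.0, 0.003, -1.0]]
force: [0.4, -0.6, 0.0]
opening: 0.453
```

>>> servo_tool:
  increments:
    - [1.0,[0,0,0],0]
    - [1.0,[0,0,0],0]
    - [1.0,[0,0,0],0]
    - [1.0,[0,0,0],0]

```text
time_s: 32.83
position: [0.489, -0.3243, 0.081]
tcp_rot: [[0.73, 0.683, -0.001], [0.683, -0.73, 0.001], [-0.0, -0.001, -1.0]]
force: [-1.8, 2.5, 5.3]
opening: 0.158
```

>>> servo_tool:
  increments:
    - [1.0,[0,0,0],-10]
    - [1.0,[0,0,0],-10]
    - [1.0,[0,0,0],-10]
    - [1.0,[0,0,0],-10]
    - [1.0,[0,0,0],-10]

```text
time_s: 33.45
position: [0.4887, -0.3242, 0.081]
tcp_rot: [[-0.059, 0.998, -0.002], [0.998, 0.059, 0.001], [0.001, -0.002, -1.0]]
force: [-3.3, 1.6, 6.6]
opening: 0.157
```

>>> servo_tool:
  increments:
    - [1.0,[0,0,0],-10]
    - [1.0,[0,0,0],-10]
    - [1.0,[0,0,0],-10]
    - [1.0,[0,0,0],-10]
    - [1.0,[0,0,0],-10]

```text
time_s: 34.08
position: [0.4884, -0.3244, 0.081]
tcp_rot: [[-0.803, 0.596, -0.002], [0.596, 0.803, 0.001], [0.002, -0.0, -1.0]]
force: [-4.5, 1.7, 6.8]
opening: 0.162
```

>>> servo_tool:
  increments:
    - [1.0,[0,0,0],-10]
    - [1.0,[0,0,0],-10]
    - [1.0,[0,0,0],-10]
    - [1.0,[0,0,0],-10]
    - [1.0,[0,0,0],-10]

```text
time_s: 34.7
position: [0.4883, -0.3247, 0.081]
tcp_rot: [[-0.973, -0.232, -0.002], [-0.232, 0.973, 0.001], [0.002, 0.001, -1.0]]
force: [-3.8, 0.5, 6.1]
opening: 0.161
```

```bash
python3 - <<'E'
from tip import *
np.set_printoptions(precision=4,suppress=True)
plan([.4889,-.3235,.08],43.1)
print(bot.read_state()['joint_positions'])
p,d=bot.capture('side')
cv2.imwrite('pics/s8z.png',cv2.resize(p[220:350,250:400],None,fx=4,fy=4,interpolation=cv2.INTER_CUBIC))
E
```

```text
t 34.7 pos [ 0.4883 -0.3247  0.081 ] yaw -166.59 F [-3.8  0.5  6.1] op 0.161 -> shift [-0.8  1.   1. ] turn 150.31
[ -44.4953   38.3539   94.1619   -0.0886   47.6023 -147.8496]
```

View pics/s8z.png

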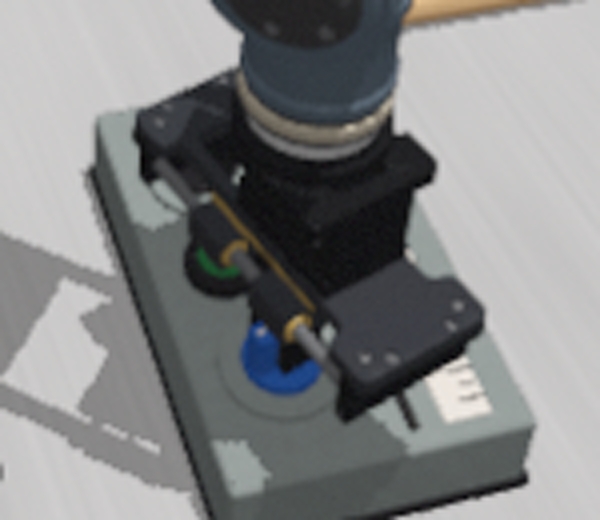

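The knob turned about 150° and the side view shows the arm covering the scale, with the knob held at (280,345). Another 10°, then release, lift and regrip after a +180° turn.

>>> servo_tool:
  increments:
    - [1.0,[0,0,0],-10]
    - [1.0,[0,0,0],0]
    - [0.5,[0,0,0],0]
    - [0.5,[0,0,0],0]
    - [0.5,[0,0,0],0]

```text
time_s: 35.38
position: [0.4898, -0.325, 0.0804]
tcp_rot: [[-0.92, -0.392, 0.0], [-0.392, 0.92, -0.0], [-0.0, -0.0, -1.0]]
force: [0.2, 0.5, -0.4]
opening: 0.413
```

>>> servo_tool:
  increments:
    - [0.5,[0,0,-40],0]
    - [0.5,[0,0,0],10]
    - [0.5,[0,0,0],10]
    - [0.5,[0,0,0],10]
    - [0.5,[0,0,0],10]

```text
time_s: 36.0
position: [0.4897, -0.3249, 0.1204]
tcp_rot: [[-0.955, 0.297, 0.0], [0.297, 0.955, -0.0], [-0.0, -0.0, -1.0]]
force: [-0.6, -0.2, -0.4]
opening: 0.5
```

>>> servo_tool:
  increments:
    - [0.5,[0,0,0],10]
    - [0.5,[0,0,0],10]
    - [0.5,[0,0,0],10]
    - [0.5,[0,0,0],10]
    - [0.5,[0,0,0],10]

```text
time_s: 36.62
position: [0.4897, -0.3248, 0.1204]
tcp_rot: [[-0.387, 0.922, 0.0], [0.922, 0.387, -0.0], [-0.0, 0.0, -1.0]]
force: [-0.1, -0.2, 0.5]
opening: 0.496
```

>>> servo_tool:
  increments:
    - [0.5,[0,0,0],10]
    - [0.5,[0,0,0],10]
    - [0.5,[0,0,0],10]
    - [0.5,[0,0,0],10]
    - [0.5,[0,0,0],10]

```text
time_s: 37.25
position: [0.4897, -0.3248, 0.1204]
tcp_rot: [[0.458, 0.889, 0.0], [0.889, -0.458, -0.0], [0.0, 0.0, -1.0]]
force: [-0.3, -0.2, -1.1]
opening: 0.503
```

>>> servo_tool:
  increments:
    - [0.5,[0,0,0],10]
    - [0.5,[0,0,0],10]
    - [0.5,[0,0,0],10]
    - [0.5,[0,0,0],10]
    - [0.5,[0,0,0],0]

```text
time_s: 37.88
position: [0.4896, -0.3248, 0.1204]
tcp_rot: [[0.919, 0.394, 0.0], [0.394, -0.919, 0.0], [0.0, 0.0, -1.0]]
force: [0.2, -1.2, -0.3]
opening: 0.502
```

```bash
python3 - <<'E'
from tip import *
C=cam('wrist');p,d,W=look('w17')
np.set_printoptions(precision=4,suppress=True)
m=(W[...,2]>.098)&(W[...,2]<.11)&(np.hypot(W[...,0]-.4889,W[...,1]+.3235)<.03)
if m.sum()>20: r=cv2.minAreaRect(W[m][:,:2].astype(np.float32)*1000);print(r,m.sum())
plan([.4889,-.3235,.08],23)
tipmark(p,W,'R')
E
```

```text
((493.02880859375, -322.2098693847656), (33.08272171020508, 13.791494369506836), 22.624656677246094) 1090
t 37.92 pos [ 0.4896 -0.3248  0.1204] yaw 23.26 F [-0.4  0.3  0.2] op 0.501 -> shift [-0.1 -1.5 40.4] turn 0.26
R mark y mid -261.41782361198796 mean -261.4280589321989 xp 580.7112288429678 609.06273945876 208
  dark 569 575 6 y -300.6862529948715 -300.80249603441337 -300.5336764208315 z 65.09787098121977
```

View pics/w17.png

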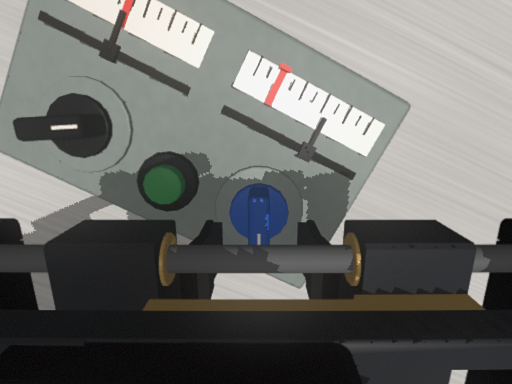

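Pointer tip at about (322,122) reads −300.7 against the mark at −261.4, so about 225° remain. Regripping and turning 170°.

>>> servo_tool:
  increments:
    - [0.5,[0,-1,25],0.3]
    - [0.5,[0,0,15],0]
    - [0.5,[0,0,0],0]
    - [1.0,[0,0,0],0]
    - [1.0,[0,0,0],0]

```text
time_s: 38.55
position: [0.4896, -0.3244, 0.0813]
tcp_rot: [[0.922, 0.387, 0.001], [0.387, -0.922, -0.001], [0.001, 0.001, -1.0]]
force: [-0.4, 0.6, -0.2]
opening: 0.357
```

>>> servo_tool:
  increments:
    - [1.0,[0,0,0],0]
    - [1.0,[0,0,0],0]
    - [1.0,[0,0,0],-10]
    - [1.0,[0,0,0],-10]
    - [1.0,[0,0,0],-10]

```text
time_s: 39.17
position: [0.4892, -0.3239, 0.081]
tcp_rot: [[0.601, 0.8, 0.0], [0.8, -0.601, -0.0], [0.0, 0.0, -1.0]]
force: [-0.5, -0.3, 2.0]
opening: 0.16
```

>>> servo_tool:
  increments:
    - [1.0,[0,0,0],-10]
    - [1.0,[0,0,0],-10]
    - [1.0,[0,0,0],-10]
    - [1.0,[0,0,0],-10]
    - [1.0,[0,0,0],-10]

```text
time_s: 39.8
position: [0.4885, -0.3238, 0.081]
tcp_rot: [[-0.227, 0.974, -0.001], [0.974, 0.227, 0.0], [0.001, -0.001, -1.0]]
force: [-2.1, -0.0, 2.8]
opening: 0.158
```

>>> servo_tool:
  increments:
    - [1.0,[0,0,0],-10]
    - [1.0,[0,0,0],-10]
    - [1.0,[0,0,0],-10]
    - [1.0,[0,0,0],-10]
    - [1.0,[0,0,0],-10]

```text
time_s: 40.42
position: [0.488, -0.3242, 0.081]
tcp_rot: [[-0.892, 0.452, -0.002], [0.452, 0.892, -0.0], [0.002, -0.001, -1.0]]
force: [-3.8, -2.0, 2.3]
opening: 0.157
```

>>> servo_tool:
  increments:
    - [1.0,[0,0,0],-10]
    - [1.0,[0,0,0],-10]
    - [1.0,[0,0,0],-10]
    - [1.0,[0,0,0],-10]
    - [1.0,[0,0,0],0]

```text
time_s: 41.05
position: [0.4879, -0.3246, 0.081]
tcp_rot: [[-0.975, -0.22, -0.002], [-0.22, 0.975, -0.001], [0.002, -0.001, -1.0]]
force: [-6.0, -2.1, 4.2]
opening: 0.156
```

```bash
python3 - <<'E'
from tip import *
np.set_printoptions(precision=4,suppress=True)
plan([.4889,-.3235,.08],193)
p,d,W=look('w18');tipmark(p,W,'R')
E
```

```text
t 41.05 pos [ 0.4879 -0.3246  0.081 ] yaw -167.27 F [-6.  -2.1  4.2] op 0.156 -> shift [-1.2  0.9  1. ] turn -0.27
```

View pics/w18.png

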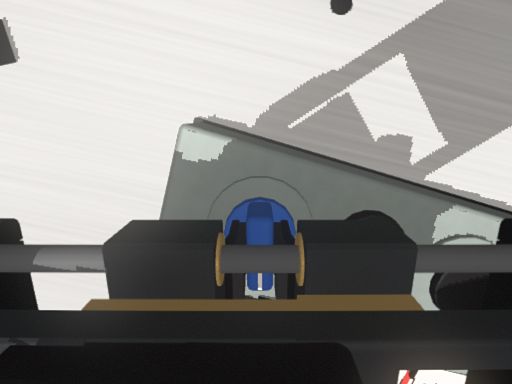

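The bar at (260,240) has followed the jaws. I release, turn back 180° and regrip.

>>> servo_tool:
  increments:
    - [0.5,[0,0,0],0]
    - [0.5,[0,0,0],0]
    - [0.5,[0,0,0],0]
    - [0.5,[0,0,-40],0]
    - [0.5,[0,0,0],10]

```text
time_s: 41.72
position: [0.4911, -0.3253, 0.1232]
tcp_rot: [[-0.999, -0.044, 0.005], [-0.044, 0.999, -0.004], [-0.004, -0.004, -1.0]]
force: [-0.5, -0.0, -0.4]
opening: 0.491
```

>>> servo_tool:
  increments:
    - [0.5,[0,0,0],10]
    - [0.5,[0,0,0],10]
    - [0.5,[0,0,0],10]
    - [0.5,[0,0,0],10]
    - [0.5,[0,0,0],10]

```text
time_s: 42.35
position: [0.4893, -0.3237, 0.1204]
tcp_rot: [[-0.675, 0.738, 0.0], [0.738, 0.675, 0.0], [0.0, 0.0, -1.0]]
force: [-0.6, 0.3, 1.1]
opening: 0.496
```

>>> servo_tool:
  increments:
    - [0.5,[0,0,0],10]
    - [0.5,[0,0,0],10]
    - [0.5,[0,0,0],10]
    - [0.5,[0,0,0],10]
    - [0.5,[0,0,0],10]

```text
time_s: 42.98
position: [0.4893, -0.3236, 0.1204]
tcp_rot: [[0.132, 0.991, 0.0], [0.991, -0.132, 0.0], [0.0, 0.0, -1.0]]
force: [0.2, -0.3, -0.1]
opening: 0.497
```

>>> servo_tool:
  increments:
    - [0.5,[0,0,0],10]
    - [0.5,[0,0,0],10]
    - [0.5,[0,0,0],10]
    - [0.5,[0,0,0],10]
    - [0.5,[0,0,0],10]

```text
time_s: 43.6
position: [0.4893, -0.3237, 0.1204]
tcp_rot: [[0.844, 0.536, 0.0], [0.536, -0.844, 0.0], [0.0, -0.0, -1.0]]
force: [-1.1, 0.4, -0.3]
opening: 0.502
```

>>> servo_tool:
  increments:
    - [0.5,[0,0,0],10]
    - [0.5,[0,0,0],10]
    - [0.5,[0,0,0],0]

```text
time_s: 43.98
position: [0.4893, -0.3237, 0.1205]
tcp_rot: [[0.975, 0.223, 0.0], [0.223, -0.975, 0.0], [0.0, -0.0, -1.0]]
force: [0.9, -0.5, -0.2]
opening: 0.505
```

```bash
python3 - <<'E'
from tip import *
C=cam('wrist');p,d,W=look('w19')
np.set_printoptions(precision=4,suppress=True)
m=(W[...,2]>.098)&(W[...,2]<.11)&(np.hypot(W[...,0]-.4889,W[...,1]+.3235)<.03)
if m.sum()>20: r=cv2.minAreaRect(W[m][:,:2].astype(np.float32)*1000);print(r,m.sum())
plan([.4889,-.3235,.08],13)
tipmark(p,W,'R');tipmark(p,W,'L')
E
```

```text
((493.20721435546875, -322.755615234375), (33.54182052612305, 13.810891151428223), 13.21436595916748) 1091
t 44.02 pos [ 0.4892 -0.3237  0.1205] yaw 12.94 F [ 0.4 -0.4 -0.3] op 0.5 -> shift [-0.3 -0.3 40.5] turn -0.06
R mark y mid -261.44693801713356 mean -261.43412466541713 xp 580.7011592180747 609.3563990740998 213
L mark y mid -150.33048549792235 mean -150.59062904955817 xp 580.8107249315789 609.4611788362884 212
  dark 569 575 54 y -150.65959208935863 -153.93323741436157 -147.48087254879752 z 65.458542956847
  dark 575 581 50 y -150.6093123986787 -152.25337670621028 -148.681267790068 z 65.40595905285373
  dark 581 587 42 y -150.7545063300509 -152.1043537501852 -148.99756754581878 z 65.54400991781495
  dark 587 593 18 y -150.66352942818935 -151.59873231115802 -149.21877761601365 z 65.35278986735868
```

View pics/w19.png

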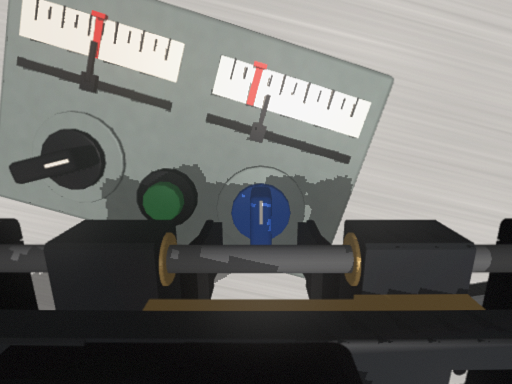

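The left pointer at (95,45) is dead on its mark: −150.7 against −150.5. The right one should have about 55° left, so I turn 45° and measure.

>>> servo_tool:
  increments:
    - [0.5,[0,0,25],0]
    - [0.5,[0,0,15],0]
    - [0.5,[0,0,0],0]
    - [1.0,[0,0,0],0]
    - [1.0,[0,0,0],0]

```text
time_s: 44.65
position: [0.4896, -0.3243, 0.0813]
tcp_rot: [[0.975, 0.221, 0.001], [0.221, -0.975, -0.001], [0.001, 0.001, -1.0]]
force: [0.1, -0.2, 0.6]
opening: 0.357
```

>>> servo_tool:
  increments:
    - [1.0,[0,0,0],0]
    - [1.0,[0,0,0],0]
    - [1.0,[0,0,0],-10]
    - [1.0,[0,0,0],-10]
    - [1.0,[0,0,0],-10]

```text
time_s: 45.28
position: [0.4892, -0.324, 0.081]
tcp_rot: [[0.73, 0.683, 0.0], [0.683, -0.73, -0.0], [0.0, 0.0, -1.0]]
force: [0.1, -0.7, 2.3]
opening: 0.156
```

>>> servo_tool:
  increments:
    - [1.0,[0,0,0],-10]
    - [1.0,[0,0,0],-5]
    - [1.0,[0,0,0],0]
    - [1.0,[0,0,0],0]

```text
time_s: 45.78
position: [0.4891, -0.3239, 0.081]
tcp_rot: [[0.534, 0.845, -0.0], [0.845, -0.534, -0.0], [-0.0, 0.0, -1.0]]
force: [-1.2, 1.0, 4.2]
opening: 0.156
```

```bash
python3 - <<'E'
from tip import *
np.set_printoptions(precision=4,suppress=True)
plan([.4889,-.3235,.08],68)
p,d,W=look('w20');tipmark(p,W,'R')
cv2.imwrite('pics/w20z.png',cv2.resize(p[80:230,200:400],None,fx=4,fy=4,interpolation=cv2.INTER_CUBIC))
E
```

```text
t 45.77 pos [ 0.4891 -0.3239  0.081 ] yaw 57.72 F [-1.2  1.   4.2] op 0.156 -> shift [ 0.3 -0.4  1. ] turn -10.28
R mark y mid -261.4440208557747 mean -261.4407133632072 xp 580.7820991377804 610.7829032813951 292
```

View pics/w20.png

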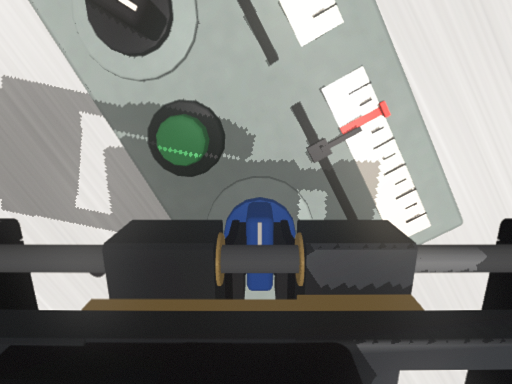

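```bash
python3 - <<'E'
from tip import *
C=cam('wrist')
print(at(C,[(357,130),(345,136),(333,142)],.0655),at(C,[(345,130),(375,115),(360,122.5)],.0615))
E
```

```text
[[ 588.2 -264.5]
 [ 580.6 -264.3]
 [ 572.9 -264.1]] [[ 583.  -261.9]
 [ 602.2 -262.4]
 [ 592.6 -262.2]]
```

View pics/w20z.png

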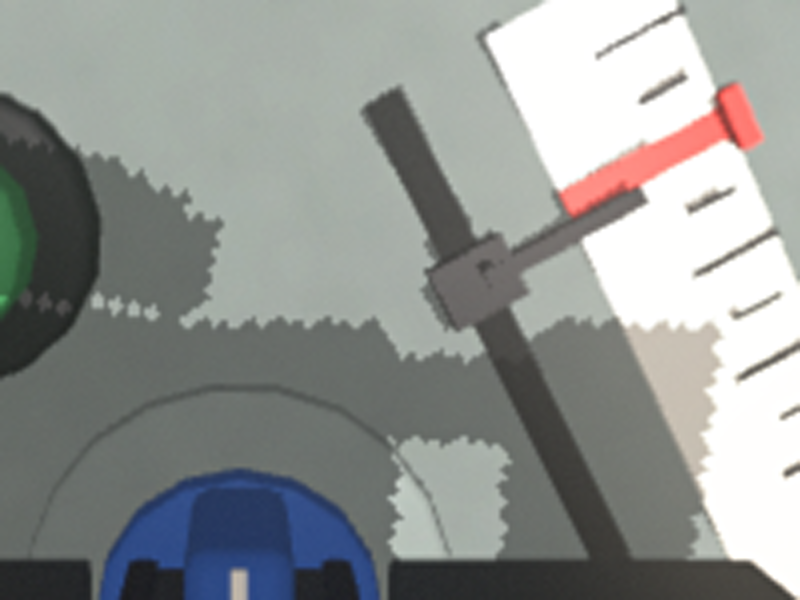

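The right tip at (359,129) is about 2.6 mm short, so I turn 15° more.

>>> servo_tool:
  increments:
    - [1.0,[0,0,0],-8]
    - [1.0,[0,0,0],-7]
    - [1.0,[0,0,0],0]
    - [1.0,[0,0,0],0]

```text
time_s: 46.32
position: [0.4889, -0.3238, 0.081]
tcp_rot: [[0.297, 0.955, -0.0], [0.955, -0.297, 0.0], [-0.0, -0.0, -1.0]]
force: [-2.3, 1.4, 5.4]
opening: 0.159
```

>>> servo_tool:
  increments:
    - [0.5,[0,0,0],0]
    - [0.5,[0,0,0],0]
    - [0.5,[0,0,0],0]
    - [0.5,[0,0,-40],0]
    - [0.5,[0,0,-30],0]

```text
time_s: 46.95
position: [0.4893, -0.324, 0.1512]
tcp_rot: [[0.296, 0.955, 0.0], [0.955, -0.296, 0.0], [0.0, 0.0, -1.0]]
force: [0.8, -0.1, -0.3]
opening: 0.492
```

>>> servo_tool:
  increments:
    - [0.5,[-30,0,-20],0]
    - [0.5,[0,0,0],0]
    - [0.5,[0,0,0],0]

```text
time_s: 47.32
position: [0.4797, -0.3515, 0.1696]
tcp_rot: [[0.297, 0.955, -0.001], [0.955, -0.297, 0.002], [0.002, -0.002, -1.0]]
force: [-0.9, 1.9, 0.2]
opening: 0.499
```

```bash
python3 - <<'E'
from tip import *
p,d,W=look('w21');tipmark(p,W,'R');tipmark(p,W,'L')
np.set_printoptions(precision=4,suppress=True)
plan([.4831,-.2532,.12],72)
m=(W[...,2]>.079)&(W[...,2]<.09)&(np.hypot(W[...,0]-.4831,W[...,1]+.2532)<.018)
print(cv2.minEnclosingCircle(W[m][:,:2].astype(np.float32)*1000),np.median(W[m][:,2]))
cv2.imwrite('pics/w21z.png',cv2.resize(p[0:150,200:400],None,fx=4,fy=4,interpolation=cv2.INTER_CUBIC))
E
```

```text
R mark y mid -261.3738429904216 mean -261.17934940276996 xp 581.4338584642602 608.583415063928 90
t 47.38 pos [ 0.4796 -0.3511  0.1693] yaw 72.78 F [ 0.1 -0.1  0.1] op 0.501 -> shift [ 94.5 -25.5  49.5] turn 0.78
((483.1188659667969, -253.4756317138672), 13.921897888183594) 0.08201786281771689
```

View pics/w21.png

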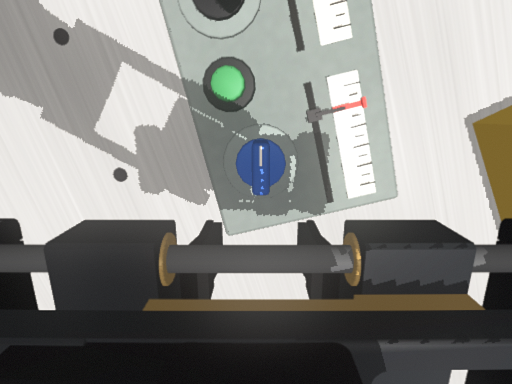

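View pics/w21z.png

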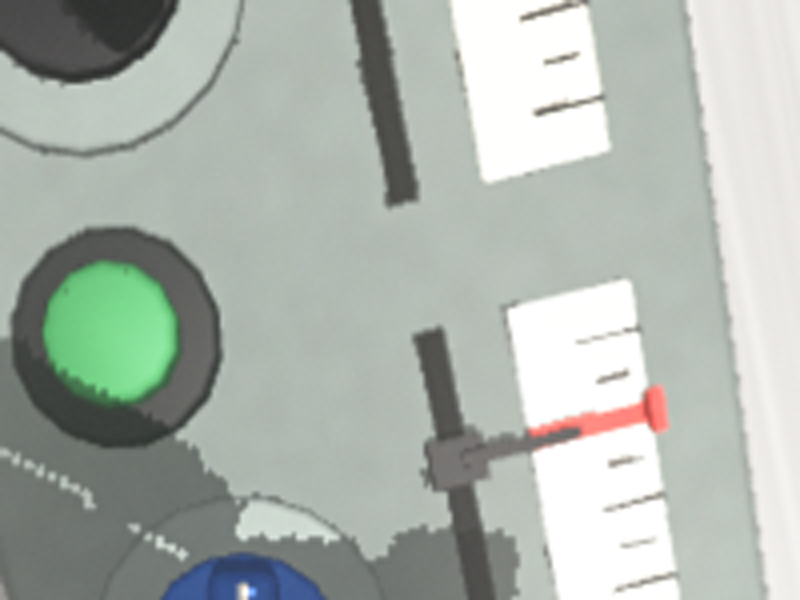

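The right pointer sits squarely on its mark at (350,106). Next I press the button with closed fingers.

>>> servo_tool:
  increments:
    - [1.0,[47,-13,0],0]
    - [1.0,[47.5,-12.5,20],0]
    - [1.0,[0,0,20],0]
    - [1.0,[0,0,0],0]
    - [1.0,[0,0,0],0]

```text
time_s: 48.0
position: [0.4842, -0.2549, 0.1305]
tcp_rot: [[0.296, 0.955, -0.0], [0.955, -0.296, 0.0], [0.0, -0.0, -1.0]]
force: [-1.2, 0.1, -0.1]
opening: 0.039
```

```bash
python3 - <<'E'
from tip import *
np.set_printoptions(precision=4,suppress=True)
plan([.4831,-.2534,.082],72.8)
E
```

```text
t 48.0 pos [ 0.4842 -0.2549  0.1305] yaw 72.78 F [-1.2  0.1 -0.1] op 0.039 -> shift [ 1.1 -1.5 48.5] turn -0.02
```

>>> servo_tool:
  increments:
    - [1.0,[1,-1.5,30],0]
    - [1.0,[0,0,12],0]
    - [1.0,[0,0,4],0]
    - [1.0,[0,0,3],0]
    - [1.0,[0,0,3],0]

```text
time_s: 48.62
position: [0.4831, -0.2539, 0.0793]
tcp_rot: [[0.296, 0.955, 0.001], [0.955, -0.296, -0.001], [-0.001, 0.001, -1.0]]
force: [-0.6, -0.5, 2.7]
opening: 0.003
```

>>> servo_tool:
  increments:
    - [1.0,[0,0,2],0]
    - [1.0,[0,0,1],0]

```text
time_s: 48.88
position: [0.4832, -0.2539, 0.0763]
tcp_rot: [[0.296, 0.955, 0.001], [0.955, -0.296, -0.001], [-0.001, 0.001, -1.0]]
force: [-1.7, -0.1, 11.3]
opening: 0.006
```

>>> servo_tool:
  increments:
    - [1.0,[0,0,1],0]
    - [1.0,[0,0,0],0]
    - [1.0,[0,0,0],0]

```text
time_s: 49.25
position: [0.4832, -0.2539, 0.0763]
tcp_rot: [[0.296, 0.955, 0.001], [0.955, -0.296, -0.002], [-0.001, 0.002, -1.0]]
force: [-2.5, 0.2, 12.5]
opening: 0.007
```

```bash
python3 - <<'E'
from tip import *
plan([.4831,-.2534,.082],72.8)
E
```

```text
t 49.25 pos [ 0.5 -0.3  0.1] yaw 72.8 F [-2.5  0.2 12.5] op 0.007 -> shift [ 0.5 -0.2 -5.7] turn -0.0
```

>>> servo_tool:
  increments:
    - [1.0,[0,0,-10],0]
    - [1.0,[0,0,-50],0]
    - [1.0,[0,0,-60],0]
    - [1.0,[-60,0,-30],0]
    - [1.0,[-60,0,0],0]

```text
time_s: 49.88
position: [0.4499, -0.3655, 0.2259]
tcp_rot: [[0.294, 0.956, 0.005], [0.956, -0.293, -0.005], [-0.003, 0.006, -1.0]]
force: [1.3, -0.6, -0.0]
opening: 0.003
```

>>> servo_tool:
  increments:
    - [1.0,[0,0,0],0]
    - [1.0,[0,0,0],0]
    - [1.0,[0,0,0],0]

```text
time_s: 50.25
position: [0.4485, -0.3624, 0.2219]
tcp_rot: [[0.295, 0.956, -0.001], [0.956, -0.295, 0.002], [0.001, -0.001, -1.0]]
force: [0.6, 0.4, -0.0]
opening: 0.007
```

```bash
python3 - <<'E'
from tip import *
p,d,W=look('w22');tipmark(p,W,'R');tipmark(p,W,'L')
plan([.4831,-.2534,.082],72.8)
m=(W[...,2]>.070)&(W[...,2]<.09)&(np.hypot(W[...,0]-.4831,W[...,1]+.2532)<.010)
print('button z',np.median(W[m][:,2])*1000)
p,d=bot.capture('side');cv2.imwrite('pics/s9.png',p);W=cloud('side',d)
for n,c in dict(P0=(.4656,.2807),P2=(.4549,.192),P3=(.5443,.1813)).items():
  print(n,circ(W,c,(.105,.13)),'disc',circ(W,c,(.08,.1)))
p,d=bot.capture('scene');cv2.imwrite('pics/s10.png',p)
E
```

```text
R mark y mid -261.41917401953225 mean -261.2556373251311 xp 579.97686676163 610.4967238136906 65
t 50.3 pos [ 0.4 -0.4  0.2] yaw 72.88 F [ 0.4  0.4 -0.3] op 0.005 -> shift [114.2   1.  140.2] turn 0.08
button z 82.26902637952495
P0 (array([465.2, 276.7]), 12.4, 32, 'zmed', np.float64(113.1)) disc (array([465.1, 280.1]), 29.2, 127, 'zmed', np.float64(85.4))
P2 (array([455.7, 188.3]), 11.7, 36, 'zmed', np.float64(112.5)) disc (array([454.1, 189.7]), 27.3, 146, 'zmed', np.float64(85.3))
P3 (array([540.4, 180.3]), 12.5, 37, 'zmed', np.float64(112.3)) disc (array([542.9, 179.6]), 27.3, 142, 'zmed', np.float64(85.1))
```

View pics/w22.png

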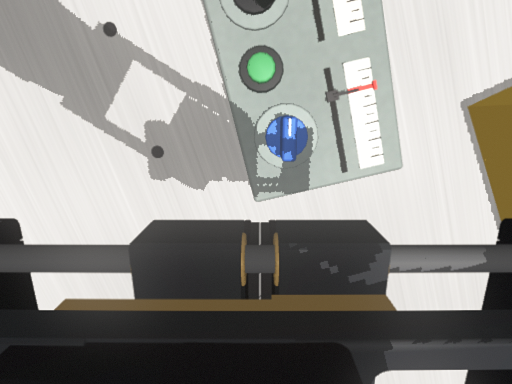

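View pics/s9.png

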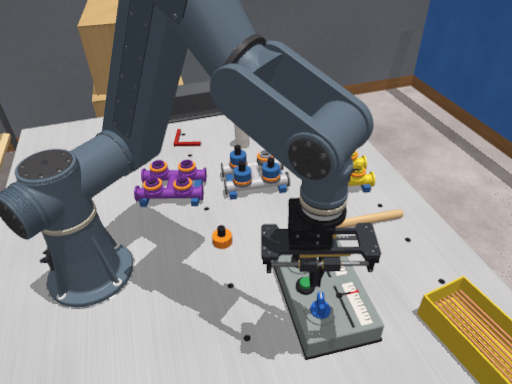

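View pics/s10.png

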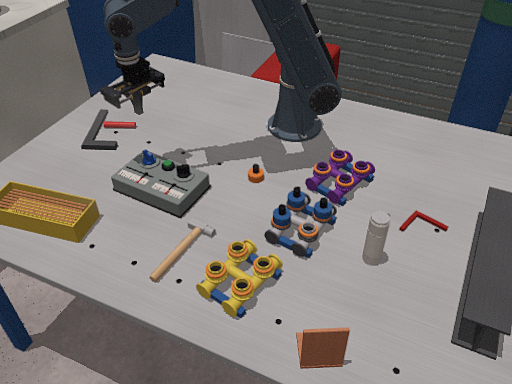

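All three caps are on and home, both pointers are on their marks, and the button is back out at 82.3 mm. The bystanders have not moved, so I hand in.

```bash
python3 -c "
from rig import bot
print(bot.hand_in())"
```

```text
the job is handed in; nothing more can be done
None
```

I handed the job in at about 50 s; it reports no verdict. Three blue caps were present, and I pressed each home on its own stainless stub. I then turned both flow knobs to their red marks and pressed the green button right in.

One cap was knocked about 3 cm aside during the run; I measured it again before gripping it.

| Last check | Reading | Target |
|---|---|---|
| Cap disc tops on the stubs | 86.2–86.3 mm by wrist camera, after each cap was pressed home | 86.0 mm fully home |
| Same three caps, final side view | 85.1–85.4 mm | 86.0 mm |
| Left pointer tip against its mark | about 0.1 mm off | within 3 mm |
| Right pointer tip against its mark | on the mark by eye after a final 15° correction | within 3 mm |
| Button while pressed | down to the stop, about 6 mm, at 12.5 N | over 4 mm |
| Button after release | back at 82.3 mm, fully out | out again |

- **Right pointer:** I have no direct measurement of its final position. The estimate is within about 1 mm, from the position before the last turn.
- **Cap heights:** the side camera reads the caps about 1 mm lower than the wrist camera did, which is within its 2 mm calibration.
- **Bystanders:** the spray can, hammer and magnetic square look unmoved in the last scene picture. I did not measure their positions again.

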